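# Tighten a recessed, inclined clamp screw with a hex key

### The arm

A 6-joint arm with a two-finger parallel gripper is mounted at the origin on the work surface; the furniture and walls round the work are solid. World frame = base frame: x ahead of the robot, y to its left, z up, the work surface at z = 0. Lengths are in m, angles in rad, forces in N, time in s.
With the tool pointing down it reaches from about 0.35 to 0.85 m from the base axis. Payload 8.1 kg.
Tool frame: the origin (TCP) lies at the very end of the fingers, on their centre line; the grasp point (between the pads) lies 19 mm behind it; z points along the fingers, y is the line along which they close (so a half turn about z gives the same grasp; the last joint's range is limited). The gripper opens to 93 mm and grips with 3 to 60 N. Pads are 15 mm wide; open, the fingers measure 128 mm over their backs; the gripper's body (75 mm by 188 mm) begins 65 mm behind the grasp point.
Start: joints at [-1.362, 0.13, 1.488, -0, 1.523, -0.085], TCP at [0.174, -0.574, 0.219] pointing down, gripper open.
Joint ranges: [-2.96, 2.96], [-0.89, 2.26], [0.02, 2.5], [-1.34, 4.48], [0, 2.73], [-2.66, 2.66]. Speed limits (rad/s): [2.39, 2.39, 2.79, 3.14, 3.14, 3.14].

### API

Orientations are given as a rotation vector (axis times angle).
In Python, from plant import robot gives the robot as it stands. The module is installed in compiled form; this text tells all that it offers.
- The arm moves only by the tool play_rows, never from a script. Its argument "increments" is text: rows parted by semicolons, each of 5 numbers parted by spaces: the shift along the tool's x, y, z in mm, then the turn about the tool's z in degrees, then the closure, from -1 (fully open) to 1 (shut). In form: dx dy dz yaw claw; .... A call has 1 to 20 rows; each row is the pose to reach, as a shift and turn from the pose commanded when the call began, along the tool's axes at that moment; what a row does not reach only later rows make up. A row lasts 1/10 s, in which the tool goes at most 50 mm and 8.59 degrees, less where a joint would pass 70% of its speed; a pose out of reach is approached as far as the arm can. A call with a gripper value outside its range is refused whole. The fingers move at their own pace and stop on an object; "force" is the grip in N (left out, the last holds). Time passes only in rows, so rows that repeat a pose let the fingers close. It gives the time, the measured TCP pose, the force, the opening and the grip force at its end, in the units of the state.
- robot.read_state(): the state, without advancing time (a new reading comes with each control period).
- robot.read_camera(name): name is "side" or "top" or "wrist"; returns the picture (384x512x3 uint8, blue, green, red); there is no depth.
- robot.calibration(name): a dict with "vertical_fov" (degrees; the focal length in pixels is half the picture's height over the tangent of half this angle, whatever the lens; pixels are square), "cx", "cy" (the principal point, pixels), "rvec" (rotation vector, rad) and "tvec" (3), from world to camera coordinates, as OpenCV has them. Camera axes: x right, y down, z forward; pixel columns grow to the right and rows downward; lengths in m; the calibration is good to about 2 mm. A picture is of the moment at which its call begins: read the wrist's pose just before it. calibration takes no time and is no camera call; for the wrist camera it gives the pose at the moment of the call.
- robot.close_job(): hands the job in; it is judged then, once.
Trained networks look in the newest picture that a camera, given by its name, has taken for a name from the list of things; names that differ only in an ending like _2 or _b are one class to them, and where a whole thing is asked for, a point or a joint stands for the part that bears it (a point fixed in the world has none). Each returns a list of dicts, best first, with "conf" (0 to 1); they miss things now and then, are a little off and sometimes report something else, mostly with a low value. They report only what shows in the picture. A call takes as long as a camera call. They do not tell look-alikes from the thing itself.
- robot.recognise(camera, query): "centre" ([x, y, z] in m, in world coordinates, good to about 4 mm: the middle of the surface that is visible of it).
- robot.regions_of(camera, query): "pixels" (384x512 bool, what is visible of it).
- robot.landmark_of(camera, query): "centre" ([x, y, z] in m, in world coordinates, good to about 4 mm: a listed point, or the origin of a listed thing).
The state is a dict: "t": time; "q": joint angles; "dq": joint speeds; "joint_torque": joint torques, N m; "tool_pos": TCP position; "orientation": TCP orientation; "force": force on the tool from outside, world axes, zero at the start; "wrist_torque": the same for the moment, N m; "opening": finger opening in m; "gripper_force": force on a finger pad.
Only numpy, scipy, OpenCV 4.12 (cv2) and the standard library are available. Lean on these libraries where they do the work, as an engineer would, in place of code of your own. Each camera call takes 0.05 s, during which the arm holds its last target. There are 200 camera calls.

### The job

The water meter in the test fixture is held by a clamp screw that is sunk deep in the inclined bore at the fixture's front. Take the hex key that fits it (the bigger of the two in the wooden stand), push it fully home in the screw's hex socket before you turn, and turn the screw clockwise until it comes up tight against its stop. Then draw the key out and put it back upright in its empty hole in the stand, without hitting the meter or disturbing the other key and the things lying about.

Things in the scene. Friction and masses are not known exactly. Their poses are not given: they have to be found in the camera images.
- big_key: The key to use: straight steel hexagon bar, 17 mm across flats (20 over corners), 125 mm long (end bevelled 1.5 mm), under a grey block handle. Origin: centre of the tip's end face; z along the bar to the handle, which covers z = 125 to 185 mm and is 24 mm thick along x, 36 mm wide along y (pinch it across x). Two flats of the hexagon face +-x. About 0.2 kg. Stands in the stand at the start, tip down.
- small_key: The other key, not to be used: 18 mm round shank with a 10 mm hexagon tip, 105 mm long under a smaller grey handle 20 x 28 x 45 mm. Origin: centre of the tip's end face, z to the handle. It slips round in the clamp screw. Leave it in its hole.
- key_stand: Wooden key stand, fixed, 66 (x) x 150 (y) x 60 (z) mm, origin at the centre of its underside, z up. Two vertical round holes of 22 mm diameter, bevelled at the mouth, 52 mm deep (their floor is 8 mm above the bench), at y = +45 and -45 mm. One holds big_key, the other small_key, either way round.
- stand_hole_0 (a point): Centre of the mouth of the stand's hole at its y = +45 mm, on the stand's top face, 60 mm above the bench.
- stand_hole_1 (a point): Centre of the mouth of the stand's hole at its y = -45 mm, on the stand's top face, 60 mm above the bench.
- clamp_bore: Round dark steel boss (39 mm outside) at the front of the meter fixture, fixed, leaning 30 degrees from vertical toward the robot's side. Origin: centre of the floor of the clamp screw's hex socket, 48 mm above the bench. z: along the screw axis, outward (up and back toward the robot). This frame does not tell how the hexagon stands round the axis: that differs every time.
- bore_mouth (a point): Centre of the boss's open mouth, on the screw axis 45 mm out from the socket floor. The bore is round, 25 mm wide, with the screw head at its bottom. If the key catches part-way into the hex, ease it a few degrees to and fro while pressing (up to 15 N). Axes as clamp_bore.
- socket_mouth (a point): Centre of the hex socket's mouth, 12 mm out from its floor; socket 18 mm across flats with a small bevel up to 14 mm. A key off the hex stops with its tip 9 to 12 mm above the floor, one fully home at 0. Feel for it: press lightly (5 to 10 N) and turn until it drops in; it repeats every 60 degrees and accepts about 6 degrees either side. Axes as clamp_bore.
- screw (a joint): Angle of the clamp screw, rad, growing as it is turned clockwise seen from outside (looking down the bore). Starts between 0 and 0.25, comes up tight against a hard stop at 1.30. It needs about 0.12 N m to turn, does not move under light friction and stays where it is left. With the key's play the hand turns up to about 0.25 rad more than the screw.
- held_meter: Blue water meter with a brass collar, 75 x 185 x 120 mm, fixed in the fixture behind the boss (its centre 90 mm farther from the robot than the clamp_bore origin along the fixture), standing on the 12 mm base plate. Do not touch it.
- oil_bottle: White oil bottle with a nozzle, 49 x 49 x 150 mm, standing loose, origin at the centre of its underside. Bystander.
- union: Brass pipe union, 29 x 33 x 50 mm, standing loose, origin at the centre of its underside. Bystander.
- ptfe_roll: White tape roll, 48 x 48 x 14 mm, loose, origin at the centre of its underside. Bystander.
- tape_black: Roll of black tape, 68 x 68 x 18 mm, loose, origin at the centre of its underside. Bystander.
There are look-alikes about, which are no part of the job. Leave any blue or purple look-alike of the big_key alone.

How it is judged:
By the outcome, as a careful person would: the job done as asked, in the order asked, and still so for the second after the job is handed in, with the robot touching nothing.
It also fails if it takes over 64 s, if anything falls off the work surface, if the arm or the gripper's body presses on something with over 40 N, if the wrist force passes 120 N, or if a joint passes its speed limit or range.

## Working session

There is one attempt and no reset: what is moved stays moved. The work goes in short steps, Python scripts to look and compute and a tool call to move; the robot and the scene stay as the last step left them, time stands still between calls to the robot, and variables do not carry over. Pictures are saved under pics/ and viewed, at most 12 in all, crops included, and the job is handed in when it is done.

Besides the shell and the picture viewer there is one more tool, called after "Emit:" as a command line: name --argument value ..., lists and objects as JSON in quotes. play_rows: Moves the arm, as the interface text tells. Its arguments: {"type":"object","properties":{"increments":{"type":"string"},"force":{"type":"number"}},"required":["increments"]}

```bash
mkdir -p pics; ls; cat > h.py <<'E'
import numpy as np, cv2
from scipy.spatial.transform import Rotation as R
from plant import robot
np.set_printoptions(precision=4,suppress=True)
def cam(n):
    c=robot.calibration(n); f=192/np.tan(np.radians(c["vertical_fov"])/2)
    K=np.array([[f,0,c["cx"]],[0,f,c["cy"]],[0,0,1]]); Rm=cv2.Rodrigues(np.array(c["rvec"],float))[0]
    return K,Rm,np.array(c["tvec"],float)
def proj(C,X):
    K,Rm,t=C; p=K@(Rm@np.array(X,float).reshape(-1,3).T+t[:,None]); return (p[:2]/p[2]).T
def ray(C,uv):
    K,Rm,t=C; d=Rm.T@np.linalg.inv(K)@np.array([uv[0],uv[1],1.]); return -Rm.T@t, d/np.linalg.norm(d)
def atz(C,uv,z):
    o,d=ray(C,uv); return o+d*(z-o[2])/d[2]
def tri(*rays):
    A=sum(np.eye(3)-np.outer(d,d) for o,d in rays); b=sum((np.eye(3)-np.outer(d,d))@o for o,d in rays)
    return np.linalg.solve(A,b)
E
python3 - <<'E'
from h import *
ims=[]
for n in ["side","top","wrist"]:
    im=robot.read_camera(n); cv2.imwrite(f"pics/{n}0.png",im)
    C=cam(n); print(n,C[0][0,0],-C[1].T@C[2],C[1][2])
    for q in ["big_key","small_key","key_stand","stand_hole_0","stand_hole_1","clamp_bore","bore_mouth","socket_mouth","held_meter"]:
        r=robot.landmark_of(n,q); print(q,[(np.array(x["centre"]).round(3).tolist(),round(x["conf"],2)) for x in r[:3]])
E
```

```text
pics
side 401.73229337420946 [0.3552 0.9209 0.5815] [ 0.168  -0.8698 -0.4639]
big_key [([0.409, -0.385, -0.001], 0.75), ([0.41, -0.258, 0.002], 0.65)]
small_key []
key_stand []
stand_hole_0 [([0.503, -0.344, 0.06], 0.92), ([0.529, -0.258, 0.056], 0.76)]
stand_hole_1 [([0.503, -0.344, 0.06], 0.92), ([0.529, -0.258, 0.056], 0.76)]
clamp_bore [([0.618, 0.13, 0.048], 0.89)]
bore_mouth [([0.599, 0.124, 0.09], 0.82)]
socket_mouth [([0.609, 0.129, 0.057], 0.68), ([0.402, 0.047, -0.001], 0.17)]
held_meter [([0.709, 0.146, 0.014], 0.92)]
top 422.9196978833586 [ 0.2725 -0.0123  1.2426] [ 0.2317  0.0127 -0.9727]
big_key [([0.505, -0.344, 0.006], 0.8), ([0.41, -0.386, -0.001], 0.59), ([0.411, -0.262, -0.001], 0.55)]
small_key [([0.53, -0.259, 0.006], 0.59), ([0.503, -0.345, 0.06], 0.34)]
key_stand [([0.518, -0.301, 0.002], 0.92)]
stand_hole_0 [([0.53, -0.262, 0.06], 0.79), ([0.503, -0.346, 0.066], 0.78)]
stand_hole_1 [([0.53, -0.262, 0.06], 0.79), ([0.503, -0.346, 0.066], 0.78)]
clamp_bore [([0.622, 0.129, 0.05], 0.8)]
bore_mouth [([0.599, 0.13, 0.09], 0.61)]
socket_mouth [([0.616, 0.127, 0.053], 0.76), ([0.504, -0.344, 0.06], 0.36)]
held_meter [([0.714, 0.14, 0.015], 0.86)]
wrist 269.7205246736329 [ 0.2496 -0.5514  0.3845] [-0.2711 -0.0816 -0.9591]
big_key []
small_key []
key_stand []
stand_hole_0 []
stand_hole_1 []
clamp_bore []
bore_mouth []
socket_mouth []
held_meter []
```

View pics/side0.png

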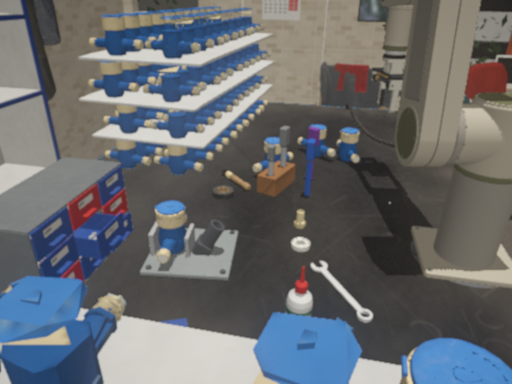

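View pics/top0.png

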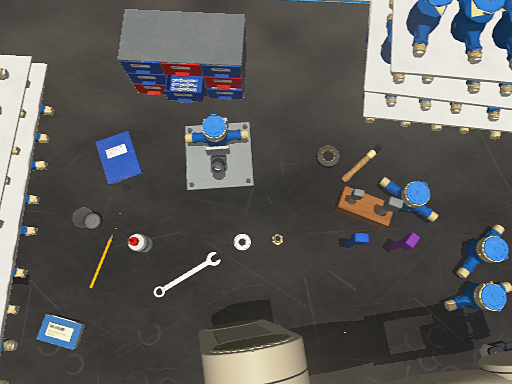

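The side view shows the wooden stand at (277,178) with grey keys in it, the blue and purple look-alikes standing in front at (309,165), and the fixture boss at (210,235). In the top view the handles are at (358,193) and (396,202), and the boss is at (217,165).

The row format has no tilt, so I'll check how the arm behaves and take a closer look at the keys.

```bash
python3 - <<'E'
from h import *
s=robot.read_state(); print(s)
Rm=R.from_rotvec(s["orientation"]).as_matrix(); print(Rm)
tgt=np.array([0.47,-0.32,0.36]); print("tool shift mm",1000*Rm.T@(tgt-s["tool_pos"]))
E
```

```text
{'t': 1.5, 'q': array([-1.3624,  0.1304,  1.4882, -0.    ,  1.523 , -0.0854]), 'dq': array([ 0.0011,  0.0011,  0.0009,  0.0013,  0.0004, -0.0001]), 'joint_torque': array([ -0.0019, -55.9742, -49.205 ,   0.0767,   0.0223,   0.    ]), 'tool_pos': array([ 0.1738, -0.5743,  0.2186]), 'orientation': array([-3.1077, -0.4598,  0.    ]), 'force': array([-0.4234,  0.9817,  0.4752]), 'wrist_torque': array([-0.0069,  0.0486,  0.0307]), 'gripper_force': 0.0, 'opening': 0.09292108325622882}
[[ 0.9572  0.2896 -0.    ]
 [ 0.2896 -0.9572  0.0001]
 [ 0.     -0.0001 -1.    ]]
tool shift mm [ 357.1644 -157.5963 -141.3796]
```

Emit:
play_rows --increments "0 0 -50 0 -0.3; 20 -10 -100 0 -0.3; 65 -30 -140 0 -0.3; 110 -50 -140 0 -0.3; 155 -70 -140 0 -0.3; 200 -90 -140 0 -0.3; 245 -110 -140 0 -0.3; 290 -130 -140 0 -0.3; 330 -145 -140 0 -0.3; 357 -158 -140 0 -0.3; 357 -158 -140 0 -0.3; 357 -158 -140 0 -0.3"

```text
t: 2.7
tool_pos: [0.47, -0.3192, 0.3585]
orientation: [3.107, 0.463, -0.001]
force: [0.2, -0.6, 0.2]
opening: 0.0602
gripper_force: 0.0
```

```bash
python3 - <<'E'
from h import *
s=robot.read_state(); print(s["t"],s["q"],s["tool_pos"],s["orientation"],s["opening"])
im=robot.read_camera("wrist"); C=cam("wrist"); cv2.imwrite("pics/w1.png",cv2.resize(im,(768,576)))
np.savez("w1.npz",K=C[0],R=C[1],t=C[2])
print(-C[1].T@C[2],C[1])
for q in ["big_key","small_key","key_stand","stand_hole_0"]:
    r=robot.landmark_of("wrist",q); print(q,[(np.array(x["centre"]).round(3).tolist(),round(x["conf"],2),proj(C,x["centre"]).round(0).tolist()) for x in r[:3]])
E
```

```text
2.7 [-0.6865  0.0307  1.3413 -0.0004  1.7699  0.5885] [ 0.47   -0.3192  0.3585] [ 3.1072  0.4628 -0.0007] 0.06015727432028288
[ 0.5453 -0.297   0.5244] [[ 0.2898 -0.9571 -0.0003]
 [-0.9178 -0.2779  0.2835]
 [-0.2714 -0.0819 -0.959 ]]
big_key [([0.411, -0.258, 0.002], 0.97, [[214.0, 173.0]]), ([0.506, -0.346, 0.008], 0.96, [[272.0, 140.0]]), ([0.409, -0.387, -0.003], 0.96, [[276.0, 191.0]])]
small_key [([0.534, -0.259, 0.01], 0.83, [[231.0, 111.0]])]
key_stand [([0.515, -0.304, 0.002], 0.78, [[252.0, 128.0]])]
stand_hole_0 [([0.532, -0.262, 0.062], 0.65, [[230.0, 113.0]]), ([0.501, -0.347, 0.06], 0.56, [[274.0, 146.0]])]
```

View pics/w1.png

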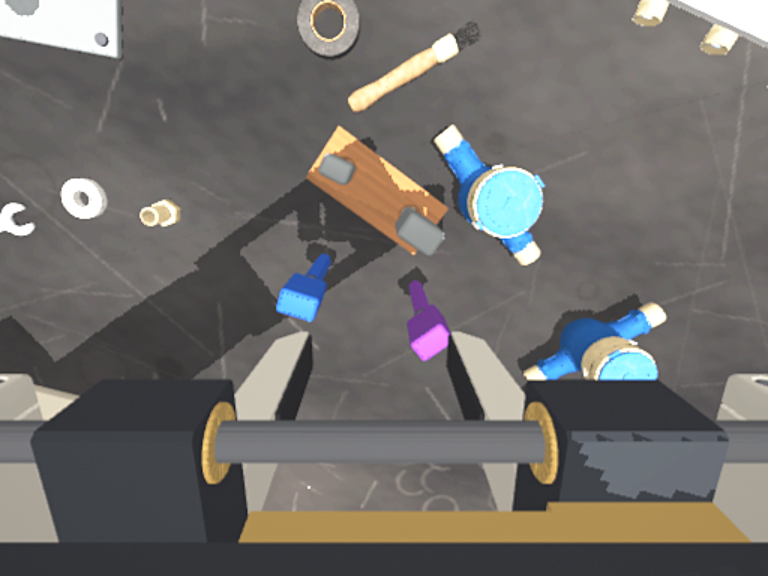

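The wrist view shows the big key's grey handle at (420,230), the small key's at (336,168), and the blue and purple look-alikes at (300,300) and (428,335). Next I'll test in free air, away from the shelf, how the arm behaves at its reach limit, because the key has to be tilted 30°.

Emit:
play_rows --increments "45 -7 0 0 -0.3; 90 -14 0 0 -0.3; 135 -21 0 0 -0.3; 180 -28 0 0 -0.3; 225 -35 0 0 -0.3; 270 -42 0 0 -0.3; 315 -50 0 0 -0.3; 360 -57 0 0 -0.3; 405 -34 0 0 -0.3; 450 -10 0 0 -0.3; 494 13 0 0 -0.3; 494 13 0 0 -0.3"

```text
t: 4.15
tool_pos: [0.8433, -0.1705, 0.3189]
orientation: [3.093, 0.456, 0.062]
force: [-1.1, -0.6, -0.5]
opening: 0.06
gripper_force: 0.0
```

```bash
python3 - <<'E'
from h import *
s=robot.read_state(); print(s["t"],s["q"],s["tool_pos"],s["orientation"]); print(R.from_rotvec(s["orientation"]).as_matrix())
# handle orientation from w1
im=cv2.imread("pics/w1.png"); c=im[190:270,380:460].astype(int)
Z=np.load("w1.npz"); C=(Z["K"],Z["R"],Z["t"])
hsv=cv2.cvtColor(im,cv2.COLOR_BGR2HSV); m=((hsv[...,1]<40)&(hsv[...,2]>85)).astype(np.uint8)
m[:, :380]=0;m[:,460:]=0;m[:190]=0;m[270:]=0
n,l,st,ce=cv2.connectedComponentsWithStats(m); k=1+np.argmax(st[1:,4]); print(st[k],ce[k])
cn=cv2.findContours((l==k).astype(np.uint8),0,1)[0][0]; ap=cv2.approxPolyDP(cn,3,True)[:,0]; print(ap.tolist())
for p in ap: print(p,atz(C,(p-.25)/1.5,0.193)[:2], im[p[1],p[0]])
vis=cv2.resize(im[180:280,370:470],(600,600),interpolation=cv2.INTER_CUBIC); cv2.imwrite("pics/c1.png",vis)
E
```

```text
4.15 [-0.2602  1.0676  0.0251  0.0029  2.0071  1.0193] [ 0.8433 -0.1705  0.3189] [3.0935 0.4558 0.0618]
[[ 0.9567  0.288   0.0412]
 [ 0.2886 -0.9574 -0.0082]
 [ 0.037   0.0197 -0.9991]]
[ 380  190   80   80 3706] [426.0656 241.4463]
[[450, 190], [443, 194], [449, 210], [442, 230], [411, 207], [402, 211], [396, 222], [398, 235], [418, 251], [412, 256], [396, 245], [380, 257], [380, 269], [459, 269], [459, 215], [452, 208]]
[450 190] [ 0.5447 -0.3559] [ 95  95 101]
[443 194] [ 0.5402 -0.3516] [83 84 89]
[449 210] [ 0.5296 -0.3604] [ 95  99 100]
[442 230] [ 0.5127 -0.3604] [88 89 91]
[411 207] [ 0.523  -0.3303] [117 124 136]
[402 211] [ 0.5178 -0.3243] [117 126 137]
[396 222] [ 0.508  -0.3223] [104 110 120]
[398 235] [ 0.4983 -0.3271] [122 130 141]
[418 251] [ 0.4904 -0.3471] [ 99 104 106]
[412 256] [ 0.4849 -0.3436] [104 106 109]
[396 245] [ 0.4899 -0.328 ] [86 84 85]
[380 257] [ 0.4763 -0.3183] [ 95  99 102]
[380 269] [ 0.4664 -0.3213] [103 103 109]
[459 269] [ 0.4857 -0.385 ] [106 107 112]
[459 215] [ 0.5282 -0.3696] [92 92 97]
[452 208] [ 0.5318 -0.3622] [94 94 98]
```

View pics/c1.png

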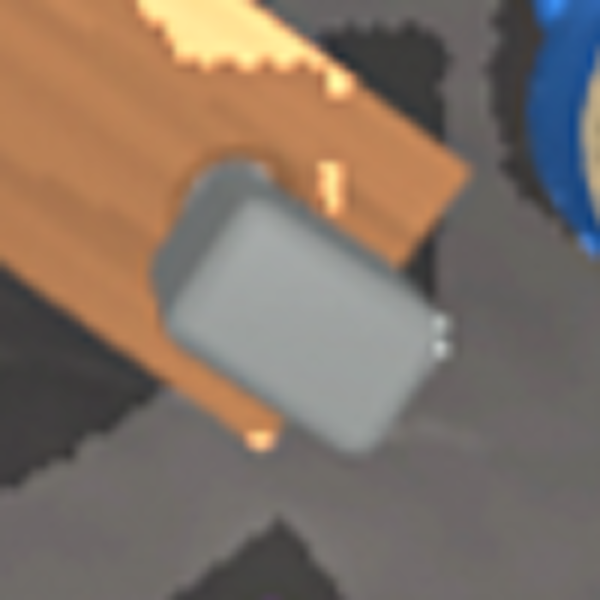

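The crop shows the big handle's top face with corners at about (250,195), (445,325), (362,452) and (168,318). The arm does tilt a little at its reach limit, so I'll push further to see whether that grows.

Emit:
play_rows --increments "45 23 0 0 -0.3; 90 46 0 0 -0.3; 132 70 0 0 -0.3; 132 70 0 0 -0.3"

```text
t: 4.55
tool_pos: [0.8755, -0.1755, 0.2913]
orientation: [3.073, 0.454, 0.139]
force: [-0.2, -0.2, -0.6]
opening: 0.0602
gripper_force: 0.0
```

```bash
python3 - <<'E'
from h import *
s=robot.read_state(); print(s["t"],s["q"],s["tool_pos"]); print(R.from_rotvec(s["orientation"]).as_matrix())
Z=np.load("w1.npz"); C=(Z["K"],Z["R"],Z["t"])
P=np.array([atz(C,((np.array(p)/6+[370,180])-.25)/1.5,0.193) for p in [(250,195),(445,325),(362,452),(168,318)]])
print(P,P.mean(0))
for a,b in [(0,1),(3,2),(0,3),(1,2)]:
    d=P[b]-P[a]; print(np.linalg.norm(d),np.degrees(np.arctan2(d[1],d[0])))
E
```

```text
4.55 [-0.2575  1.1033  0.0224  0.0058  1.921   1.0222] [ 0.8755 -0.1755  0.2913]
[[ 0.9534  0.287   0.0931]
 [ 0.2899 -0.9569 -0.0189]
 [ 0.0836  0.045  -0.9955]]
[[ 0.519  -0.3322  0.193 ]
 [ 0.51   -0.3632  0.193 ]
 [ 0.4899 -0.3581  0.193 ]
 [ 0.4999 -0.3266  0.193 ]] [ 0.5047 -0.345   0.193 ]
0.03235906519354366 -106.17171267641706
0.03305303866591038 -107.64161155611025
0.019893789521659207 163.76726615916664
0.020752205671325092 165.65609629402064
```

Emit:
play_rows --increments "-45 -23 0 0 -0.3; -90 -46 0 0 -0.3; -132 -70 0 0 -0.3; -176 -93 0 0 -0.3; -176 -93 0 0 -0.3; -176 -93 0 0 -0.3"

```text
t: 5.15
tool_pos: [0.6902, -0.1392, 0.275]
orientation: [3.072, 0.454, 0.142]
force: [0.2, 0.3, 1.5]
opening: 0.0604
gripper_force: 0.0
```

```bash
python3 - <<'E'
from h import *
s=robot.read_state(); print(s["t"],s["q"],s["tool_pos"]); print(R.from_rotvec(s["orientation"]).as_matrix())
E
```

```text
5.15 [-0.2757  0.2999  1.196   0.0071  1.5486  1.0017] [ 0.6902 -0.1392  0.275 ]
[[ 0.9531  0.2872  0.0952]
 [ 0.2902 -0.9568 -0.0195]
 [ 0.0855  0.0462 -0.9953]]
```

The commanded pose resets to the reached one, so tilt accumulates at the limit and I can use that. I'll fit the arm's planar kinematics to plan the tilting and untilting, and measure the fixture's direction at the same time.

```bash
cat > kin.py <<'E'
import numpy as np
from scipy.optimize import least_squares
D=[([-1.3624,0.1304,1.4882,1.523],[0.1738,-0.5743,0.2186]),([-0.6865,0.0307,1.3413,1.7699],[0.47,-0.3192,0.3585]),
([-0.2602,1.0676,0.0251,2.0071],[0.8433,-0.1705,0.3189]),([-0.2575,1.1033,0.0224,1.921],[0.8755,-0.1755,0.2913]),([-0.2757,0.2999,1.196,1.5486],[0.6902,-0.1392,0.275])]
def fk(p,q):
    a,h,L1,L2,o,L3=p; _,b,c,e=q; f=b+c; t=f+e
    return np.array([a+L1*np.sin(b)+L2*np.sin(f)+o*np.cos(f)+L3*np.sin(t), h+L1*np.cos(b)+L2*np.cos(f)-o*np.sin(f)+L3*np.cos(t)])
def res(p): return np.concatenate([fk(p,q)-[np.hypot(x[0],x[1]),x[2]] for q,x in D])
s=least_squares(res,[0,.4,.4,.4,0,.2]); P=s.x
if __name__=="__main__": print(P,s.cost, abs(s.fun).max())
E
python3 kin.py
python3 - <<'E'
from h import *
s=robot.read_state(); print(s["t"])
im=robot.read_camera("top"); C=cam("top")
X=[]
for n in ["side","top"]:
  if n=="side": robot.read_camera(n)
  for q in ["clamp_bore","bore_mouth","socket_mouth","held_meter","stand_hole_0"]:
    r=robot.landmark_of(n,q); print(n,q,[(np.array(x["centre"]).round(4).tolist(),round(x["conf"],2)) for x in r[:2]])
c=im[110:200,175:265]; cv2.imwrite("pics/fix.png",cv2.resize(c,(720,720)[:2],interpolation=cv2.INTER_CUBIC)[:600])
E
```

```text
[0.00260501 0.31697401 0.36866627 0.55308093 0.06104397 0.37646387] 2.1583963406037947e-08 0.00011131515074813692
5.15
side clamp_bore [([0.623, 0.1292, 0.0474], 0.69)]
side bore_mouth [([0.597, 0.1243, 0.0891], 0.91)]
side socket_mouth [([0.6131, 0.1275, 0.0565], 0.96), ([0.6178, 0.1295, 0.046], 0.71)]
side held_meter [([0.7092, 0.1482, 0.014], 0.92)]
side stand_hole_0 [([0.531, -0.2541, 0.0531], 0.88), ([0.5047, -0.3457, 0.0626], 0.66)]
top clamp_bore [([0.6185, 0.1268, 0.0504], 0.83)]
top bore_mouth [([0.598, 0.1253, 0.0906], 0.63), ([0.6763, -0.2, 0.0016], 0.32)]
top socket_mouth [([0.6192, 0.1291, 0.0564], 0.74)]
top held_meter [([0.7134, 0.1404, 0.0118], 0.7)]
top stand_hole_0 [([0.5266, -0.2595, 0.0584], 0.98), ([0.5034, -0.3438, 0.0598], 0.7)]
```

View pics/fix.png

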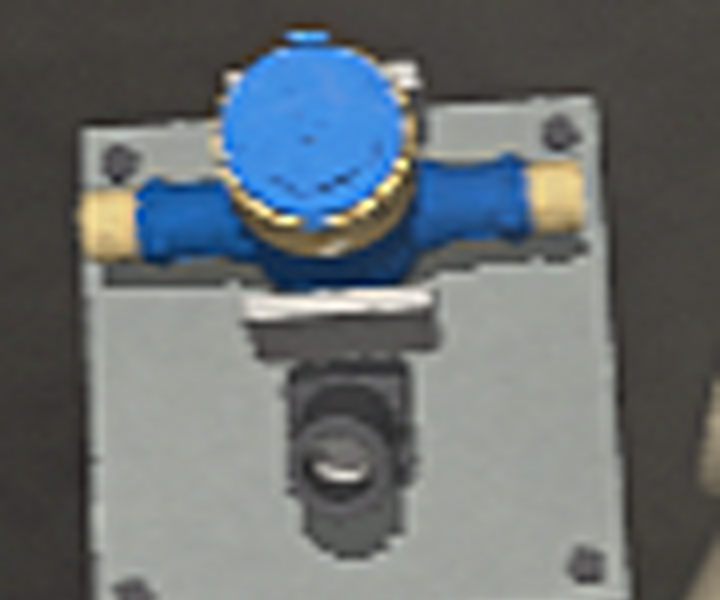

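The crop shows the plate with bolts at about (120,163), (560,132) and (587,565), and the boss mouth at about (345,455). From these I'll compute the fixture yaw and simulate the limit strategy.

```bash
python3 - <<'E'
from h import *
from kin import P,fk
C=cam("top")
f=lambda u,v,z: atz(C,(np.array([u,v])+.5)/8-.5+[175,110],z)
b=[f(*p,.014) for p in [(120,163),(560,132),(587,565)]]
print(np.array(b))
d=b[1]-b[0]; print("yaw from rear bolts",np.degrees(np.arctan2(d[0],-d[1])), np.linalg.norm(d))
d=b[1]-b[2]; print("yaw from right side",np.degrees(np.arctan2(d[1],d[0])),np.linalg.norm(d))
p=[f(*p,.012) for p in [(83,130),(597,95),(97,600),(632,600)]]
for i,j,k in [(0,1,0),(2,0,1),(3,1,1)]:
    d=p[j]-p[i]; print(np.degrees(np.arctan2(d[1],d[0])+ (0 if k else np.pi/2)),np.linalg.norm(d))
print("mouth",f(345,455,.087))
# inner limit: r of vertical tool at q3 max for heights
for q2 in np.arange(-.89,.9,.2):
    for tilt in (0,.52):
        q5=np.pi-tilt-q2-2.5; print(round(q2,2),tilt,round(q5,2),fk(P,[0,q2,2.5,q5]))
E
```

```text
[[0.7364 0.2307 0.014 ]
 [0.7579 0.0619 0.014 ]
 [0.5858 0.0413 0.014 ]]
yaw from rear bolts 7.248798202770432 0.17017004476984374
yaw from right side 6.807992530979873 0.17326827480412318
7.115333234481302 0.19959988990585253
6.930216833933494 0.18798793347754894
7.025391046338182 0.2025068758422366
mouth [0.6031 0.1264 0.087 ]
-0.89 0 1.53 [0.2664 0.0899]
-0.89 0.52 1.01 [0.4534 0.1396]
-0.69 0 1.33 [0.2908 0.0345]
-0.69 0.52 0.81 [0.4779 0.0843]
-0.49 0 1.13 [ 0.3037 -0.0246]
-0.49 0.52 0.61 [0.4908 0.0251]
-0.29 0 0.93 [ 0.3047 -0.0852]
-0.29 0.52 0.41 [ 0.4917 -0.0354]
-0.09 0 0.73 [ 0.2935 -0.1447]
-0.09 0.52 0.21 [ 0.4806 -0.0949]
0.11 0 0.53 [ 0.2708 -0.2008]
0.11 0.52 0.01 [ 0.4579 -0.151 ]
0.31 0 0.33 [ 0.2374 -0.2512]
0.31 0.52 -0.19 [ 0.4245 -0.2015]
0.51 0 0.13 [ 0.1946 -0.294 ]
0.51 0.52 -0.39 [ 0.3817 -0.2443]
0.71 0 -0.07 [ 0.1442 -0.3275]
0.71 0.52 -0.59 [ 0.3313 -0.2778]
```

Fixture yaw is 7.0°, and the tool axis can be tilted at the outer limit. The inner limit (q2 at its minimum) should undo the tilt, so I'll test that with the present 5.5°.

Emit:
play_rows --increments "-40 -22 -13 0 -0.3; -80 -43 -26 0 -0.3; -120 -65 -39 0 -0.3; -160 -87 -52 0 -0.3; -200 -108 -64 0 -0.3; -240 -130 -77 0 -0.3; -280 -152 -90 0 -0.3; -320 -173 -103 0 -0.3; -362 -196 -116 0 -0.3; -405 -219 -121 0 -0.3; -449 -243 -126 0 -0.3; -492 -267 -131 0 -0.3; -492 -267 -131 0 -0.3"

```text
t: 7.05
tool_pos: [0.2458, -0.0458, 0.3889]
orientation: [3.09, 0.457, 0.071]
force: [0.2, -0.3, 2.0]
opening: 0.0605
gripper_force: 0.0
```

```bash
cat > st.py <<'E'
from h import *
s=robot.read_state(); M=R.from_rotvec(s["orientation"]).as_matrix(); z=M[:,2]
print("t",s["t"],"q",s["q"],"pos",s["tool_pos"],"open",round(s["opening"],4),"F",s["force"],"M",s["wrist_torque"])
print(M,"tilt",np.degrees(np.arccos(-z[2])),"az",np.degrees(np.arctan2(z[1],z[0])))
E
python3 st.py
```

```text
t 7.05 q [-0.4039 -0.8915  1.9532  0.0098  2.0323  0.8776] pos [ 0.2458 -0.0458  0.3889] open 0.0605 F [ 0.1893 -0.3062  1.9678] M [0.0112 0.0415 0.0398]
[[ 0.9561  0.2891  0.0472]
 [ 0.2899 -0.957  -0.0106]
 [ 0.0421  0.0238 -0.9988]] tilt 2.7721152749169935 az -12.651409043126773
```

Emit:
play_rows --increments "-44 -24 -2 0 -0.3; -88 -48 -5 0 -0.3; -132 -72 -7 0 -0.3; -176 -96 -10 0 -0.3; -176 -96 -10 0 -0.3"

```text
t: 7.55
tool_pos: [0.2027, -0.0311, 0.4469]
orientation: [3.104, 0.459, 0.004]
force: [-0.5, 0.2, -0.2]
opening: 0.0605
gripper_force: 0.0
```

```bash
python3 st.py
```

```text
t 7.55 q [-0.4005 -0.8919  1.8365 -0.0027  2.1928  0.8748] pos [ 0.2027 -0.0311  0.4469] open 0.0605 F [-0.5268  0.1759 -0.1904] M [ 0.0034 -0.0205  0.0404]
[[ 0.9571  0.2896  0.003 ]
 [ 0.2896 -0.9571 -0.0037]
 [ 0.0018  0.0044 -1.    ]] tilt 0.27167944792219195 az -50.48388890111582
```

Untilting works and the tool is vertical again. Next I go above the big key, turned so the fingers close across its 24 mm side.

Emit:
play_rows --increments "20 39 12 -6 -0.3; 40 78 25 -12 -0.3; 60 116 40 -18 -0.3; 80 155 55 -24 -0.3; 99 194 72 -30 -0.3; 119 233 88 -36 -0.3; 139 272 105 -42 -0.3; 158 310 122 -48 -0.3; 178 349 140 -54 -0.3; 198 388 157 -57.5 -0.3; 198 388 157 -57.5 -0.3; 198 388 157 -57.5 -0.3"

```text
t: 8.75
tool_pos: [0.5048, -0.3459, 0.2875]
orientation: [-2.503, -1.896, 0.002]
force: [-0.5, 0.5, 0.7]
opening: 0.0609
gripper_force: 0.0
```

```bash
python3 - <<'E'
import st
from h import *
im=robot.read_camera("wrist"); C=cam("wrist"); cv2.imwrite("pics/w2.png",im)
np.savez("w2.npz",K=C[0],R=C[1],t=C[2])
r=robot.regions_of("wrist","big_key")
for x in r[:3]:
    m=x["pixels"]; v,u=np.nonzero(m); print(x["conf"],m.sum(),u.mean(),v.mean())
r=robot.landmark_of("wrist","big_key"); print([(x["centre"],x["conf"]) for x in r])
print("expected handle top centre px",proj(C,[.5047,-.345,.193]))
cv2.imwrite("pics/c2.png",cv2.resize(im[60:260,120:400],(784,560),interpolation=cv2.INTER_CUBIC))
E
```

```text
t 8.75 q [-0.6837  0.1466  1.3461 -0.0012  1.6504 -0.4093] pos [ 0.5048 -0.3459  0.2875] open 0.0609 F [-0.4887  0.4625  0.693 ] M [-0.0576 -0.0399  0.005 ]
[[ 0.271   0.9626 -0.002 ]
 [ 0.9626 -0.271   0.    ]
 [-0.0005 -0.0019 -1.    ]] tilt 0.1137835354892885 az 179.62490620312957
0.73 1710 150.6081871345029 130.68947368421053
0.58 649 190.98459167950693 216.98767334360554
0.56 1013 251.74234945705825 184.61500493583415
[([0.4132, -0.2604, 0.0002], 0.75), ([0.4144, -0.3869, -0.0009], 0.62)]
expected handle top centre px [[251.9537 191.5544]]
```

View pics/c2.png

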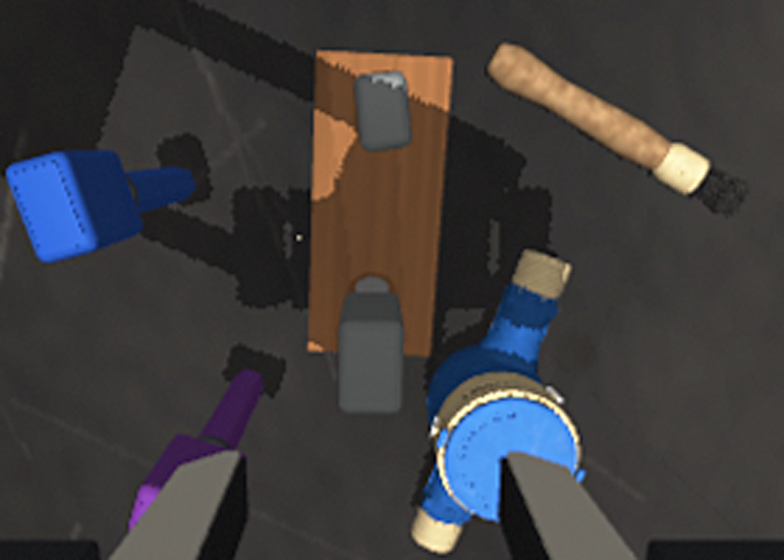

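The crop shows the handle's top face at (340–402, 320–412), square to the tool and within 1 mm of the prediction at z = 0.193. The two views agree, so I'll descend and grip.

Emit:
play_rows --increments "0 0 35 0 0; 0 0 70 0 0; 0 0 100 0 0; 0 0 125 0 0; 0 0 142 0 0; 0 0 142 0 0; 0 0 142 0 1; 0 0 142 0 1; 0 0 142 0 1; 0 0 142 0 1; 0 0 142 0 1" --force 45

```text
t: 10.0
tool_pos: [0.5053, -0.3468, 0.1502]
orientation: [2.5, 1.895, -0.001]
force: [-3.6, 1.5, 7.9]
opening: 0.0234
gripper_force: 45.0
```

```bash
python3 st.py
```

```text
t 10.0 q [-0.6839  0.2002  1.5365 -0.0021  1.4002 -0.4099] pos [ 0.5053 -0.3468  0.1502] open 0.0234 F [-3.5783  1.5264  7.9056] M [ 0.3803  1.1058 -0.0379]
[[ 0.2702  0.9628  0.0023]
 [ 0.9628 -0.2702 -0.0045]
 [-0.0037  0.0035 -1.    ]] tilt 0.29101602483148964 az -62.80647051864253
```

Gripped at an opening of 23.4 mm. Next: lift straight up and carry the key high to the tilting station on the fixture's azimuth.

Emit:
play_rows --increments "0 0 -20 0 1; 0 0 -55 0 1; 0 0 -100 0 1; 0 0 -150 0 1; 0 0 -200 0 1; 0 0 -245 0 1; 25 4 -275 -5 1; 65 10 -290 -12 1; 105 16 -300 -19 1; 147 22 -310 -26 1; 190 29 -320 -33 1; 233 35 -330 -40 1; 276 42 -340 -47 1; 319 48 -350 -54 1; 362 55 -350 -61 1; 405 61 -350 -68 1; 440 66 -350 -75 1; 470 71 -350 -80 1; 470 71 -350 -80 1"

```text
t: 11.9
tool_pos: [0.7009, 0.0924, 0.4942]
orientation: [-0.686, -3.064, 0.004]
force: [-0.0, 0.1, -3.9]
opening: 0.0237
gripper_force: 45.0
```

```bash
python3 - <<'E'
import st
M=st.M; import numpy as np
u=np.array([.8*np.cos(np.radians(7)),.8*np.sin(np.radians(7)),.6]); print("tool dir e",M.T@u)
E
```

```text
t 11.9 q [ 0.0598  0.5973  0.4002 -0.0028  2.1461 -1.0719] pos [0.7009 0.0924 0.4942] open 0.0237 F [-0.0069  0.0802 -3.8615] M [-0.0529 -0.2466 -0.0213]
[[-0.9045  0.4264 -0.0019]
 [ 0.4265  0.9045 -0.0025]
 [ 0.0007 -0.0031 -1.    ]] tilt 0.17922743414461006 az -127.98562864852529
tool dir e [-0.6762  0.425  -0.6018]
```

Emit:
play_rows --increments "-34 21 -30 0 1; -68 42 -60 0 1; -101 64 -90 0 1; -135 85 -120 0 1; -169 106 -150 0 1; -203 127 -180 0 1; -237 149 -210 0 1; -270 170 -241 0 1; -304 191 -271 0 1; -338 212 -301 0 1; -372 234 -331 0 1; -406 255 -361 0 1; -440 276 -391 0 1; -473 297 -421 0 1; -507 319 -451 0 1; -541 340 -481 0 1"

```text
t: 13.5
tool_pos: [0.7391, 0.09, 0.5115]
orientation: [0.689, 3.023, 0.017]
force: [-0.1, -0.3, -1.4]
opening: 0.0241
gripper_force: 45.0
```

```bash
python3 st.py
```

```text
t 13.5 q [ 0.0526  0.8245  0.0233 -0.0007  2.2512 -1.0707] pos [0.7391 0.09   0.5115] open 0.0241 F [-0.0772 -0.3142 -1.3524] M [ 0.0595 -0.1487  0.0217]
[[-0.9005  0.4327  0.0425]
 [ 0.4332  0.9013  0.0017]
 [-0.0376  0.0199 -0.9991]] tilt 2.4388161753573923 az 2.2611210552044523
```

Tilt builds per call rather than per row, so I'll use several short calls in a row.

Emit:
play_rows --increments "-80 54 -25 0 1; -120 80 -40 0 1"

```text
t: 13.7
tool_pos: [0.767, 0.0951, 0.4956]
orientation: [0.68, 2.985, 0.038]
force: [-0.3, -1.5, -2.8]
opening: 0.024
gripper_force: 45.0
```

Emit:
play_rows --increments "-40 27 -12 0 1; -80 54 -25 0 1; -120 80 -40 0 1"

```text
t: 14.0
tool_pos: [0.7951, 0.1004, 0.4788]
orientation: [0.671, 2.948, 0.059]
force: [-0.1, -0.2, -2.3]
opening: 0.0236
gripper_force: 45.0
```

Emit:
play_rows --increments "-40 27 0 0 1; -80 54 0 0 1"

```text
t: 14.2
tool_pos: [0.8269, 0.1059, 0.457]
orientation: [0.662, 2.909, 0.08]
force: [-0.2, 0.7, -2.9]
opening: 0.0237
gripper_force: 45.0
```

```bash
python3 st.py
```

```text
t 14.2 q [ 0.0629  0.9035  0.0239  0.0075  2.0484 -1.0562] pos [0.8269 0.1059 0.457 ] open 0.0237 F [-0.1658  0.7036 -2.9346] M [-0.0309  0.0059 -0.0575]
[[-0.8898  0.4258  0.1643]
 [ 0.4341  0.9007  0.017 ]
 [-0.1407  0.0864 -0.9863]] tilt 9.505758698672928 az 5.911374712320495
```

```bash
python3 - <<'E'
from h import *
S=cam("side");T=cam("top")
b=atz(S,(130,230),0); print("drawer corner bottom side",b)
o,d=ray(S,(124,168)); 
k=np.dot((b-o)[:2],d[:2])/np.dot(d[:2],d[:2]); print("top",o+k*d)
for p in [(135,93),(244,98)]: print("top view bottom",atz(T,p,0))
for h in (.15,.2,.25): print(h,[atz(T,p,h)[:2] for p in [(120,62),(246,67)]])
E
```

```text
drawer corner bottom side [0.8647 0.07   0.    ]
top [0.8579 0.066  0.1818]
top view bottom [0.8576 0.4187 0.    ]
top view bottom [ 0.8582  0.0702 -0.    ]
0.15 [array([0.8805, 0.4211]), array([0.8833, 0.0604])]
0.2 [array([0.8527, 0.4013]), array([0.8554, 0.057 ])]
0.25 [array([0.8249, 0.3814]), array([0.8274, 0.0537])]
```

Emit:
play_rows --increments "-30 21 -35 0 1; -60 42 -70 0 1"

```text
t: 14.4
tool_pos: [0.8239, 0.1077, 0.4885]
orientation: [0.653, 2.867, 0.102]
force: [-1.6, 0.8, 0.2]
opening: 0.0241
gripper_force: 45.0
```

Emit:
play_rows --increments "-60 42 -70 0 1"

```text
t: 14.5
tool_pos: [0.8234, 0.1088, 0.508]
orientation: [0.646, 2.837, 0.117]
force: [-0.7, 0.5, -1.7]
opening: 0.0238
gripper_force: 45.0
```

Emit:
play_rows --increments "-50 34 -80 0 1; -50 34 -80 0 1"

```text
t: 14.7
tool_pos: [0.8106, 0.1084, 0.55]
orientation: [0.635, 2.793, 0.138]
force: [-0.7, 0.4, -0.7]
opening: 0.0239
gripper_force: 45.0
```

```bash
python3 st.py
```

```text
t 14.7 q [ 0.0636  0.7929  0.0225  0.0161  2.0366 -1.0506] pos [0.8106 0.1084 0.55  ] open 0.0239 F [-0.7354  0.4324 -0.6816] M [-0.0171  0.1194  0.0245]
[[-0.8665  0.4104  0.2841]
 [ 0.4365  0.8991  0.0325]
 [-0.2421  0.1521 -0.9583]] tilt 16.613183427285858 az 6.5221246263196715
```

Emit:
play_rows --increments "-36 25 -20 0 1; -72 50 -45 0 1"

```text
t: 14.9
tool_pos: [0.8219, 0.1116, 0.559]
orientation: [0.626, 2.754, 0.158]
force: [-0.1, 0.1, -1.9]
opening: 0.0237
gripper_force: 45.0
```

Emit:
play_rows --increments "-36 25 -20 0 1; -72 50 -45 0 1"

```text
t: 15.1
tool_pos: [0.8304, 0.1145, 0.5712]
orientation: [0.617, 2.715, 0.177]
force: [-0.2, 0.2, -1.8]
opening: 0.0237
gripper_force: 45.0
```

Emit:
play_rows --increments "-36 25 -20 0 1; -72 50 -45 0 1"

```text
t: 15.3
tool_pos: [0.8364, 0.117, 0.5883]
orientation: [0.608, 2.673, 0.197]
force: [-0.4, 0.4, -3.1]
opening: 0.0238
gripper_force: 45.0
```

Emit:
play_rows --increments "-36 25 -20 0 1; -72 50 -45 0 1"

```text
t: 15.5
tool_pos: [0.8409, 0.1192, 0.6075]
orientation: [0.598, 2.63, 0.216]
force: [-0.2, -0.3, -2.8]
opening: 0.0237
gripper_force: 45.0
```

```bash
python3 st.py
```

```text
t 15.5 q [ 0.0698  0.7445  0.0228  0.0254  1.9112 -1.04  ] pos [0.8409 0.1192 0.6075] open 0.0237 F [-0.2093 -0.3144 -2.7954] M [-0.0483  0.3001 -0.0051]
[[-0.8136  0.3756  0.4438]
 [ 0.4431  0.8948  0.055 ]
 [-0.3764  0.2414 -0.8944]] tilt 26.56221214015159 az 7.069058617294656
```

Emit:
play_rows --increments "-38 24 -20 0 1; -76 48 -45 0 1"

```text
t: 15.7
tool_pos: [0.8448, 0.1181, 0.6277]
orientation: [0.588, 2.587, 0.235]
force: [-0.4, 0.4, -1.4]
opening: 0.0238
gripper_force: 45.0
```

Emit:
play_rows --increments "-15 9 -8 0 1; -20 13 -11 0 1"

```text
t: 15.9
tool_pos: [0.8464, 0.1179, 0.6352]
orientation: [0.584, 2.571, 0.242]
force: [1.2, 0.1, -2.1]
opening: 0.0237
gripper_force: 45.0
```

```bash
cat > plan.py <<'E'
from h import *
import st
M=st.M; s=st.s; p=s["tool_pos"]
y=np.radians(7.0); ax=np.array([-.5*np.cos(y),-.5*np.sin(y),.866]); org=np.array([.6205,.128,.048])
def where(p,M,K=.142):
    tip=p+M[:,2]*K; d=tip-org; h=d@ax; lat=d-h*ax
    return tip,h,lat
if __name__=="__main__":
    tip,h,lat=where(p,M); print("tip",tip,"h",h,"lat",lat,"ang err deg",np.degrees(np.arccos(-M[:,2]@ax)))
    for hh in (.11,.075,.045,.014):
        tgt=org+ax*hh-M[:,2]*.142; print(hh,"shift tool mm",1000*M.T@(tgt-p))
E
python3 plan.py
```

```text
t 15.9 q [ 0.0653  0.7199  0.023   0.0312  1.8731 -1.0412] pos [0.8464 0.1179 0.6352] open 0.0237 F [ 1.1508  0.0963 -2.0918] M [ 0.0093  0.3417 -0.0265]
[[-0.7888  0.3596  0.4984]
 [ 0.4464  0.8927  0.0625]
 [-0.4225  0.2718 -0.8647]] tilt 30.154978933652497 az 7.141584046480528
tip [0.9172 0.1268 0.5124] h 0.25501818988197633 lat [0.4232 0.0144 0.2436] ang err deg 0.4162615516605665
0.11 shift tool mm [ 430.5954 -231.5524  143.7612]
0.075 shift tool mm [ 430.6513 -231.6398  178.7603]
0.045 shift tool mm [ 430.6992 -231.7147  208.7595]
0.014 shift tool mm [ 430.7487 -231.7921  239.7587]
```

Emit:
play_rows --increments "40 -21 13 0 1; 80 -43 27 0 1; 120 -64 40 0 1; 160 -86 53 0 1; 200 -107 67 0 1; 240 -129 80 0 1; 280 -150 93 0 1; 320 -172 107 0 1; 360 -193 120 0 1; 400 -215 134 0 1; 431 -232 144 0 1; 431 -232 144 0 1; 431 -232 144 0 1"

```text
t: 17.2
tool_pos: [0.491, 0.1123, 0.26]
orientation: [0.585, 2.578, 0.24]
force: [-0.4, -0.7, -2.5]
opening: 0.0234
gripper_force: 45.0
```

```bash
python3 - <<'E'
import plan
from h import *
tip,h,lat=plan.where(plan.p,plan.M); print("tip",tip,"h",h,"lat",lat)
a=robot.read_camera("wrist"); W=cam("wrist"); b=robot.read_camera("side"); S=cam("side")
print("mouth px w",proj(W,plan.org+.045*plan.ax),"tip w",proj(W,tip),"socket",proj(W,plan.org+.012*plan.ax))
print("mouth px s",proj(S,plan.org+.045*plan.ax),"tip s",proj(S,tip))
for n in("wrist","side"):
  for q in("bore_mouth","socket_mouth","clamp_bore","big_key"):
    r=robot.landmark_of(n,q); print(n,q,[(np.array(x["centre"]).round(4),round(x["conf"],2)) for x in r[:2]])
c1=a[:,:]; u,v=proj(S,tip)[0].astype(int); c2=b[v-60:v+60,u-60:u+60]
cv2.imwrite("pics/p3.png",np.hstack([cv2.resize(c1,(500,375)),cv2.resize(c2,(300,300),interpolation=cv2.INTER_CUBIC)[:375] if 0 else cv2.copyMakeBorder(cv2.resize(c2,(300,300),interpolation=cv2.INTER_CUBIC),0,75,0,0,0)]))
E
```

```text
t 17.2 q [ 0.1213 -0.7191  2.1936  0.0024  1.1478 -1.0034] pos [0.491  0.1123 0.26  ] open 0.0234 F [-0.3865 -0.7499 -2.4701] M [-0.064   0.3907  0.0106]
[[-0.792   0.361   0.4924]
 [ 0.4457  0.893   0.0622]
 [-0.4173  0.2687 -0.8681]] tilt 29.757986523137692 az 7.198862822594446
tip [0.5609 0.1211 0.1368] h 0.1068608446016192 lat [-0.0065 -0.0004 -0.0038]
mouth px w [[257.7596 179.4158]] tip w [[255.3092 186.1723]] socket [[257.4674 174.3796]]
mouth px s [[217.7993 223.9054]] tip s [[233.1338 206.4683]]
wrist bore_mouth [(array([0.5965, 0.1275, 0.0885]), 0.95)]
wrist socket_mouth [(array([0.6108, 0.1244, 0.0601]), 0.64)]
wrist clamp_bore [(array([0.6215, 0.1303, 0.0461]), 0.79), (array([0.5596, 0.1227, 0.1375]), 0.39)]
wrist big_key [(array([0.5602, 0.1217, 0.1377]), 0.55)]
side bore_mouth [(array([0.5997, 0.1286, 0.0904]), 0.78)]
side socket_mouth [(array([0.6103, 0.1291, 0.0552]), 0.59), (array([ 0.4149, -0.0532, -0.0036]), 0.47)]
side clamp_bore [(array([0.6197, 0.1306, 0.0466]), 0.67), (array([ 0.4023,  0.0441, -0.0015]), 0.54)]
side big_key [(array([0.5511, 0.1211, 0.1293]), 0.71), (array([ 0.4081, -0.2604,  0.0029]), 0.66)]
```

View pics/p3.png

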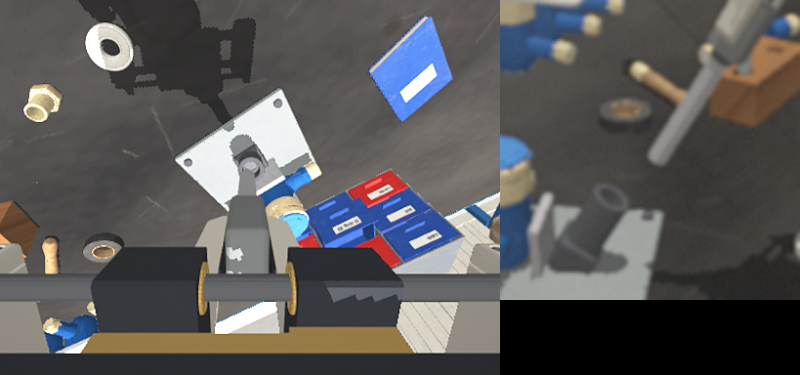

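The right crop shows the key bar pointing at the boss, with the tip at about (236,208) and the mouth at (217,224) in the side picture. The key may be slightly pivoted in the fingers, so I'll measure it numerically with the masks.

```bash
cat > tipm.py <<'E'
import plan
from h import *
tip,h,lat=plan.where(plan.p,plan.M)
z=plan.M[:,2]
for n in("side","wrist"):
    robot.read_camera(n); C=cam(n)
    pt=proj(C,tip)[0]
    for x in robot.regions_of(n,"big_key"):
        v,u=np.nonzero(x["pixels"])
        if np.min(np.hypot(u-pt[0],v-pt[1]))>15: continue
        a=proj(C,tip-z*.04)[0]; d=(pt-a)/np.linalg.norm(pt-a); nn=np.array([-d[1],d[0]])
        q=np.c_[u,v]-pt; s=q@d; w=q@nn
        L=np.linalg.norm(pt-a); print(n,x["conf"],"len px/40mm",L,"end s max",s.max(),np.percentile(s,99.7))
        for f in (0.3,0.8,1.3,1.8,2.3,2.8):
            k=abs(s+f*L)<1.0
            if k.any(): print("  at",round(f*40),"mm back: perp mid px",w[k].min()/2+w[k].max()/2,"width",w[k].max()-w[k].min()+1,"expected width",np.linalg.norm(np.ptp(proj(C,[tip,tip+plan.M[:,1]*.0185]),axis=0)))
        print("  nn dir; +1mm tool x ->",(proj(C,tip+plan.M[:,0]*.001)[0]-pt)@np.c_[d,nn],"+1mm y",(proj(C,tip+plan.M[:,1]*.001)[0]-pt)@np.c_[d,nn],"+1mm z",(proj(C,tip+z*.001)[0]-pt)@np.c_[d,nn])
E
python3 tipm.py
```

```text
t 17.7 q [ 0.1205 -0.7118  2.1803  0.0025  1.1475 -1.0039] pos [0.4952 0.1124 0.2663] open 0.0239 F [-0.3341  0.202  -2.2298] M [-0.1109  0.3846  0.0206]
[[-0.7892  0.3597  0.4978]
 [ 0.4463  0.8927  0.0626]
 [-0.4219  0.2716 -0.865 ]] tilt 30.1164595052832 az 7.161389213181279
side 0.81 len px/40mm 15.539324307135123 end s max 1.6337945214372882 1.35101951179749
  at 12 mm back: perp mid px -0.01234378222425958 width 9.045486016142565 expected width 4.764696768810392
  at 32 mm back: perp mid px 0.09019462555339408 width 8.21103454626365 expected width 4.764696768810392
  at 52 mm back: perp mid px -0.08280768254272308 width 6.825501644637194 expected width 4.764696768810392
  at 72 mm back: perp mid px 0.16141574430061834 width 7.376583076384733 expected width 4.764696768810392
  at 92 mm back: perp mid px -0.01158656379549794 width 7.65995311451611 expected width 4.764696768810392
  at 112 mm back: perp mid px 0.23263686304784525 width 8.21103454626365 expected width 4.764696768810392
  nn dir; +1mm tool x -> [ 0.0808 -0.3932] +1mm y [0.1826 0.1759] +1mm z [0.3811 0.    ]
wrist 0.69 len px/40mm 9.693109669947946 end s max 9.11485375320656 8.093885651547396
  at 12 mm back: perp mid px -0.7261446470681738 width 16.00788448244355 expected width 15.73483281955928
  at 32 mm back: perp mid px -0.24415905033664087 width 17.003874162359025 expected width 15.73483281955928
  at 52 mm back: perp mid px -0.7641665997304137 width 18.003866153081056 expected width 15.73483281955928
  at 72 mm back: perp mid px 0.21381268155558342 width 23.999815786606682 expected width 15.73483281955928
  at 92 mm back: perp mid px -1.3041857031569437 width 33.0037460139115 expected width 15.73483281955928
  at 112 mm back: perp mid px -1.3241972571897023 width 35.00372999535556 expected width 15.73483281955928
  nn dir; +1mm tool x -> [0.8246 0.0034] +1mm y [-0.0033  0.8505] +1mm z [ 0.2124 -0.    ]
```

The key sits straight in the hand and matches the prediction; the earlier offset was only arm lag.

```bash
python3 plan.py | tail -5
```

```text
tip [0.565  0.1212 0.1422] h 0.10955094303593267 lat [-0.0011 -0.0001 -0.0007] ang err deg 0.39071003224919426
0.11 shift tool mm [-1.1317  0.6943 -0.4434]
0.075 shift tool mm [-1.1396  0.6395 34.5558]
0.045 shift tool mm [-1.1463  0.5926 64.5551]
0.014 shift tool mm [-1.1533  0.544  95.5544]
```

Emit:
play_rows --increments "-1 1.5 20 0 1; -1 1.5 40 0 1; -1 1.5 55 0 1; -1 1.5 65 0 1; -1 1.5 73 0 1; -1 1.5 81 0 1; -1 1.5 86 0 1; -1 1.5 90 0 1; -1 1.5 90 0 1; -1 1.5 90 0 1; -1 1.5 90 0 1"

```text
t: 19.0
tool_pos: [0.5404, 0.1189, 0.1884]
orientation: [0.584, 2.572, 0.242]
force: [-1.1, -0.6, -2.2]
opening: 0.0238
gripper_force: 45.0
```

```bash
cat >> plan.py <<'E'
    print("F tool",M.T@s["force"],"Mom tool",M.T@s["wrist_torque"])
E
python3 plan.py
```

```text
t 19.0 q [ 0.1233 -0.5122  2.1982  0.0012  0.9305 -1.0013] pos [0.5404 0.1189 0.1884] open 0.0238 F [-1.1083 -0.6438 -2.1698] M [ 0.0511  0.359  -0.0167]
[[-0.7895  0.3596  0.4973]
 [ 0.4461  0.8928  0.0626]
 [-0.4215  0.2713 -0.8653]] tilt 30.083988397332764 az 7.176798989061576
tip [0.6111 0.1278 0.0655] h 0.019891313276008023 lat [0.0004 0.0011 0.0003] ang err deg 0.399014016063424
0.11 shift tool mm [ -0.0374  -0.9881 -90.1081]
0.075 shift tool mm [ -0.0238  -1.061  -55.1089]
0.045 shift tool mm [ -0.0121  -1.1236 -25.1097]
0.014 shift tool mm [-0.0001 -1.1882  5.8896]
F tool [ 1.5023 -1.562   1.286 ] Mom tool [0.1269 0.3343 0.0624]
```

Emit:
play_rows --increments "0 0 4 0 1; 0 0 7 0 1; 0 0 10 0 1; 0 0 12 0 1; 0 0 12 0 1; 0 0 12 0 1"

```text
t: 19.6
tool_pos: [0.5465, 0.1198, 0.1777]
orientation: [0.584, 2.572, 0.242]
force: [1.6, 0.9, -1.9]
opening: 0.0238
gripper_force: 45.0
```

```bash
python3 plan.py | egrep "tip|^t|F tool"
```

```text
t 19.6 q [ 0.1234 -0.481   2.1969  0.0014  0.9006 -1.0012] pos [0.5465 0.1198 0.1777] open 0.0238 F [ 1.5892  0.8877 -1.9124] M [ 0.2887 -0.3676  0.1708]
tip [0.6172 0.1287 0.0549] h 0.00756594603394287 lat [0.0004 0.0012 0.0003] ang err deg 0.40155612194707574
F tool [-0.0526  0.8448  2.5009] Mom tool [-0.464  -0.178  -0.0273]
```

Emit:
play_rows --increments "0 0 2 0 1; 0 0 4 0 1; 0 0 6 0 1; 0 0 8 0 1; 0 0 8 0 1; 0 0 8 0 1"

```text
t: 20.2
tool_pos: [0.5505, 0.1203, 0.1715]
orientation: [0.584, 2.572, 0.242]
force: [-5.2, 0.1, 7.3]
opening: 0.0242
gripper_force: 45.0
```

```bash
python3 plan.py | egrep "tip|^t|F tool"
```

```text
t 20.2 q [ 0.1235 -0.4609  2.1948  0.0012  0.8826 -1.0013] pos [0.5505 0.1203 0.1715] open 0.0242 F [-5.1568  0.105   7.3165] M [0.2316 0.3307 0.1328]
tip [0.6211 0.1291 0.0486] h 0.00012805704392603834 lat [0.0007 0.0012 0.0005] ang err deg 0.39999490779046193
F tool [ 1.0338  0.2248 -8.8891] Mom tool [-0.0914  0.4145  0.021 ]
```

Emit:
play_rows --increments "0 0 2 2 1; 0 0 2 4 1; 0 0 2 5 1; 0 0 2 3 1; 0 0 2 0 1; 0 0 2 -3 1; 0 0 2 -5 1; 0 0 2 -5 1"

```text
t: 21.0
tool_pos: [0.5523, 0.1202, 0.1719]
orientation: [0.468, 2.588, 0.212]
force: [-16.5, -3.1, 19.9]
opening: 0.0238
gripper_force: 45.0
```

```bash
python3 plan.py | egrep "tip|^t|F tool"
```

```text
t 21.0 q [ 0.1233 -0.4575  2.1923  0.0007  0.8793 -1.0899] pos [0.5523 0.1202 0.1719] open 0.0238 F [-16.4962  -3.0789  19.9414] M [-0.2268  1.2419 -0.104 ]
tip [0.6232 0.1291 0.0492] h -0.00032329371393825194 lat [0.0025 0.0011 0.0015] ang err deg 0.443220956630541
F tool [  3.4635  -2.9517 -25.6623] Mom tool [0.6853 1.064  0.0541]
```

Emit:
play_rows --increments "0 0 -1.5 3 1; 0 0 -1.5 6 1; 0 0 -1.5 9 1; 0 0 -1.5 12 1; 0 0 -1.5 15 1; 0 0 -1.5 15 1"

```text
t: 21.6
tool_pos: [0.5513, 0.1198, 0.1716]
orientation: [0.812, 2.521, 0.301]
force: [-2.9, -0.6, 6.9]
opening: 0.0234
gripper_force: 45.0
```

```bash
python3 plan.py | egrep "tip|^t|F tool"
```

```text
t 21.6 q [ 0.123  -0.4599  2.1942  0.0002  0.8807 -0.8249] pos [0.5513 0.1198 0.1716] open 0.0234 F [-2.9313 -0.5629  6.9218] M [-0.3504 -0.1212 -0.2387]
tip [0.6222 0.1286 0.0489] h -9.81097531326534e-05 lat [0.0016 0.0006 0.001 ] ang err deg 0.4175115664131303
F tool [-0.7979  0.4684 -7.481 ] Mom tool [ 0.2659 -0.351   0.0241]
```

Emit:
play_rows --increments "0 0 0 4 1; 0 0 0 8 1; 0 0 0 12 1; 0 0 0 16 1; 0 0 0 16 1"

```text
t: 22.1
tool_pos: [0.5511, 0.1194, 0.1715]
orientation: [1.166, 2.405, 0.39]
force: [-4.2, -3.2, 7.8]
opening: 0.0238
gripper_force: 45.0
```

```bash
python3 plan.py | egrep "tip|^t|F tool"
```

```text
t 22.1 q [ 0.1227 -0.4599  2.1943 -0.0004  0.8814 -0.5451] pos [0.5511 0.1194 0.1715] open 0.0238 F [-4.2197 -3.2312  7.78  ] M [-0.8224  0.2203 -0.4322]
tip [0.6218 0.1281 0.0486] h -0.00012013300986739517 lat [0.0013 0.0001 0.0007] ang err deg 0.3999562275654973
F tool [-2.2716 -1.448  -9.0287] Mom tool [ 0.7396 -0.6034 -0.0224]
```

Emit:
play_rows --increments "0 0 0 5 1; 0 0 0 10 1; 0 0 0 15 1; 0 0 0 20 1; 0 0 0 25 1"

```text
t: 22.6
tool_pos: [0.5506, 0.1192, 0.1711]
orientation: [1.693, 2.137, 0.52]
force: [-10.2, -5.4, 11.2]
opening: 0.0235
gripper_force: 45.0
```

```bash
python3 plan.py | egrep "tip|^t|F tool"; python3 tipm.py | egrep -A3 "side"
```

```text
t 22.6 q [ 0.1226 -0.4601  2.1946 -0.0008  0.8828 -0.1078] pos [0.5506 0.1192 0.1711] open 0.0235 F [-10.2202  -5.4262  11.2127] M [-1.3204  1.1646 -0.4536]
tip [0.6211 0.1278 0.0481] h -0.0001769131276059088 lat [ 0.0005 -0.0002  0.0003] ang err deg 0.3824858445357663
F tool [ -3.7164  -4.1695 -15.1137] Mom tool [ 1.4433 -1.0886 -0.1928]
side 0.74 len px/40mm 14.037263146816507 end s max -13.11387178877223 -13.389609677796741
  at 52 mm back: perp mid px 0.07671392142749744 width 8.760814016389288 expected width 7.451437611333526
  at 72 mm back: perp mid px 0.45226157036433334 width 8.496419174364698 expected width 7.451437611333526
  at 92 mm back: perp mid px 0.4101723421642398 width 6.825871665816978 expected width 7.451437611333526
```

Emit:
play_rows --increments "0 0 0 4 1; 0 0 0 8 1; 0 0 0 12 1; 0 0 0 16 1; 0 0 0 16 1"

```text
t: 23.3
tool_pos: [0.5502, 0.1192, 0.1708]
orientation: [2.003, 1.91, 0.594]
force: [-13.6, -5.2, 12.1]
opening: 0.0237
gripper_force: 45.0
```

```bash
python3 plan.py | egrep "tip|^t|F tool"
```

```text
t 23.3 q [ 0.1227 -0.4602  2.1949 -0.0008  0.8838  0.1705] pos [0.5502 0.1192 0.1708] open 0.0237 F [-13.6378  -5.2341  12.0726] M [-1.2665  1.638  -0.5365]
tip [0.6206 0.1278 0.0478] h -0.0002205507878291401 lat [-0.     -0.0002 -0.    ] ang err deg 0.38143933810013525
F tool [ -4.5427  -5.5593 -17.5382] Mom tool [ 1.5547 -1.4675 -0.0642]
```

Emit:
play_rows --increments "-0.5 -0.5 -0.8 4 1; -0.5 -0.5 -0.8 8 1; -0.5 -0.5 -0.8 12 1; -0.5 -0.5 -0.8 16 1; -0.5 -0.5 -0.8 16 1"

```text
t: 23.8
tool_pos: [0.5493, 0.1189, 0.1704]
orientation: [2.289, 1.641, 0.662]
force: [-5.0, -3.1, 5.7]
opening: 0.0239
gripper_force: 45.0
```

```bash
python3 plan.py | egrep "tip|^t|F tool"
```

```text
t 23.8 q [ 0.1217 -0.4631  2.1975  0.0005  0.8841  0.4484] pos [0.5493 0.1189 0.1704] open 0.0239 F [-5.0438 -3.1075  5.7456] M [-0.7916  0.7673 -0.3026]
tip [0.6197 0.1276 0.0474] h -6.44039853106464e-05 lat [-0.0008 -0.0004 -0.0005] ang err deg 0.38130227019499474
F tool [-3.0027 -0.5449 -7.6678] Mom tool [ 0.447  -1.0489 -0.0835]
```

Emit:
play_rows --increments "0 0 0 4 1; 0 0 0 8 1; 0 0 0 12 1; 0 0 0 16 1; 0 0 0 16 1"

```text
t: 24.3
tool_pos: [0.5489, 0.1192, 0.1702]
orientation: [2.544, 1.332, 0.718]
force: [-8.4, -1.9, 6.5]
opening: 0.0237
gripper_force: 45.0
```

```bash
python3 plan.py | egrep "tip|^t|F tool"
```

```text
t 24.3 q [ 0.122  -0.4631  2.1977  0.0009  0.8849  0.7276] pos [0.5489 0.1192 0.1702] open 0.0237 F [-8.4278 -1.9324  6.5341] M [-0.5999  1.2964 -0.255 ]
tip [0.6192 0.1279 0.0471] h -0.0001221945433025455 lat [-0.0014 -0.0001 -0.0008] ang err deg 0.3909192772393031
F tool [-3.4528 -2.5425 -9.9535] Mom tool [ 0.6779 -1.283   0.0037]
```

```bash
python3 - <<'E'
import plan
from h import *
tip,h,lat=plan.where(plan.p,plan.M)
a=robot.read_camera("wrist"); b=robot.read_camera("side"); S=cam("side")
W=cam("wrist"); print(proj(W,tip),proj(W,plan.org+.045*plan.ax),proj(W,plan.p))
top=tip-plan.M[:,2]*.185
print("side: tip",proj(S,tip),"TCP",proj(S,plan.p),"handle bottom",proj(S,tip-plan.M[:,2]*.125),"mouth",proj(S,plan.org+.045*plan.ax))
u,v=proj(S,tip)[0].astype(int); print(u,v); c2=b[v-75:v+25,u-40:u+60]
cv2.imwrite("pics/p4.png",np.hstack([cv2.resize(a[60:340,116:396],(400,400)),cv2.resize(c2,(400,400),interpolation=cv2.INTER_CUBIC)]))
E
```

```text
t 24.3 q [ 0.122  -0.4631  2.1977  0.0009  0.8849  0.7276] pos [0.5489 0.1192 0.1702] open 0.0237 F [-8.4278 -1.9324  6.5341] M [-0.5999  1.2964 -0.255 ]
[[ 0.4814  0.7234  0.4949]
 [ 0.811  -0.5818  0.0614]
 [ 0.3324  0.3719 -0.8668]] tilt 29.916785935161037 az 7.072924316991149
[[252.7601 181.2632]] [[253.891  191.3417]] [[252.6754 233.8006]]
side: tip [[209.6513 237.4907]] TCP [[238.3085 193.8164]] handle bottom [[234.6782 199.3491]] mouth [[217.7993 223.9054]]
209 237
```

View pics/p4.png

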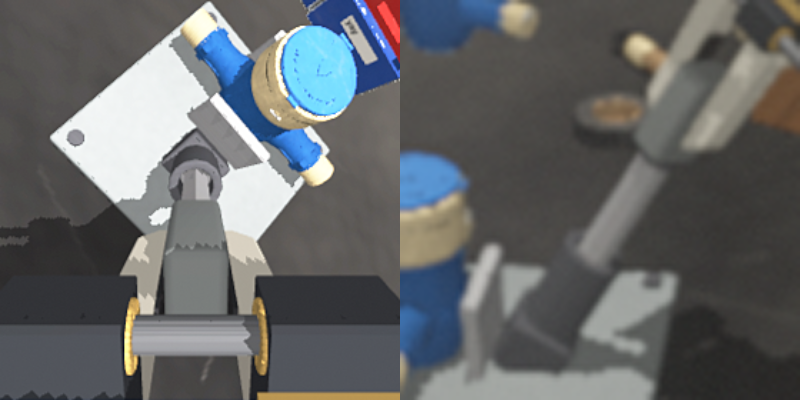

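The right crop shows the key deep in the boss, with a visible bar length of about 28 px (roughly 80 mm), which fits fully home. The torque readings don't clearly agree with that, so I'll turn a little further and read again while it's moving.

Emit:
play_rows --increments "0 0 0 4 1; 0 0 0 8 1"

```text
t: 24.6
tool_pos: [0.5488, 0.1193, 0.1701]
orientation: [2.657, 1.163, 0.742]
force: [-9.2, -1.7, 7.9]
opening: 0.024
gripper_force: 45.0
```

```bash
python3 plan.py | egrep "tip|^t|F tool"
```

```text
t 24.6 q [ 0.1222 -0.4632  2.1977  0.0011  0.8852  0.8672] pos [0.5488 0.1193 0.1701] open 0.024 F [-9.1546 -1.6575  7.9278] M [-0.4317  1.5257  0.1719]
tip [0.619 0.128 0.047] h -0.0001234219991539091 lat [-0.0016  0.     -0.0009] ang err deg 0.39622702506724056
F tool [ -3.4644  -2.254  -11.5031] Mom tool [ 0.9181 -1.2762 -0.2686]
```

Emit:
play_rows --increments "0 0 0 4 1; 0 0 0 8 1"

```text
t: 24.8
tool_pos: [0.5486, 0.1194, 0.17]
orientation: [2.762, 0.985, 0.764]
force: [-10.6, 0.1, 7.4]
opening: 0.0238
gripper_force: 45.0
```

```bash
python3 plan.py | egrep "tip|^t|F tool"; python3 -c "
from plant import robot
print(robot.read_state()['joint_torque'])"
```

```text
t 24.8 q [ 0.1223 -0.4632  2.1978  0.0015  0.8855  1.0071] pos [0.5486 0.1194 0.17  ] open 0.0238 F [-10.6378   0.1225   7.4068] M [-0.151   1.726   0.1695]
tip [0.6188 0.1282 0.0469] h -0.000150509002301398 lat [-0.0018  0.0002 -0.001 ] ang err deg 0.40509047581973673
F tool [ -3.8471  -4.1205 -11.6731] Mom tool [ 1.0397 -1.3915 -0.1147]
[ -1.04430914 -26.12366796 -51.5151608   -0.07007402  -6.06916443
  -1.27467301]
```

```bash
cat > avg.py <<'E'
from h import *
L=[]
for i in range(8):
    robot.read_camera("top"); s=robot.read_state(); M=R.from_rotvec(s["orientation"]).as_matrix()
    L.append(np.r_[M.T@s["force"],M.T@s["wrist_torque"]])
L=np.array(L); print(s["t"],L.mean(0),"sd",L.std(0),"tauq6",s["joint_torque"][5])
E
python3 avg.py
```

```text
25.2 [ -4.3584  -3.017  -11.8259   0.9611  -1.4531   0.1031] sd [0.3594 0.6223 0.3567 0.0175 0.0249 0.0278] tauq6 -0.08462622296065092
```

Emit:
play_rows --increments "0 0 0 5 1; 0 0 0 10 1; 0 0 0 10 1"

```text
t: 25.5
tool_pos: [0.5485, 0.1197, 0.17]
orientation: [2.877, 0.75, 0.786]
force: [-11.2, 0.3, 8.2]
opening: 0.0235
gripper_force: 45.0
```

```bash
python3 avg.py; python3 st.py | head -1
```

```text
25.9 [ -4.5964  -3.2906 -12.1295   1.1093  -1.5691   0.1008] sd [0.511  0.5561 0.2372 0.0313 0.0155 0.0177] tauq6 -0.08925656089559197
t 25.9 q [ 0.1225 -0.4632  2.1979  0.0021  0.8857  1.1791] pos [0.5485 0.1197 0.1699] open 0.0235 F [-10.441    0.4867   8.2358] M [0.1908 1.9218 0.1222]
```

Emit:
play_rows --increments "-0.7 -0.5 -0.7 -4 1; -0.7 -0.5 -0.7 -8 1; -0.7 -0.5 -0.7 -8 1"

```text
t: 26.2
tool_pos: [0.5479, 0.1194, 0.1698]
orientation: [2.783, 0.944, 0.77]
force: [-0.8, -0.8, -1.6]
opening: 0.0236
gripper_force: 45.0
```

```bash
sed -i 's/range(8)/range(3)/' avg.py; python3 avg.py
```

```text
26.35 [-1.4962 -0.389   1.651   0.1361 -0.6212 -0.0169] sd [0.7048 0.3474 0.6227 0.0249 0.0286 0.0138] tauq6 -0.022077292087487876
```

Emit:
play_rows --increments "0 0 0 -4 1; 0 0 0 -8 1; 0 0 0 -8 1"

```text
t: 26.65
tool_pos: [0.5482, 0.1194, 0.17]
orientation: [2.682, 1.122, 0.75]
force: [0.8, -1.7, -4.0]
opening: 0.0239
gripper_force: 45.0
```

```bash
python3 avg.py
```

```text
26.8 [-2.9007  0.7621  4.905  -0.2177 -0.9154  0.0239] sd [0.4061 0.2666 0.7133 0.049  0.0556 0.0251] tauq6 -0.009221345535479486
```

Emit:
play_rows --increments "0 0 0 6 1; 0 0 0 12 1; 0 0 0 12 1"

```text
t: 27.1
tool_pos: [0.5481, 0.1198, 0.1702]
orientation: [2.832, 0.845, 0.781]
force: [-1.3, -0.7, -3.6]
opening: 0.0237
gripper_force: 45.0
```

```bash
python3 avg.py; python3 st.py|head -1
```

```text
27.25 [-3.5974 -0.5909  1.9475  0.2619 -1.0065 -0.024 ] sd [0.1354 0.4428 0.0978 0.0576 0.0285 0.0364] tauq6 0.12321125250309706
t 27.25 q [ 0.1229 -0.4666  2.2003  0.0017  0.8846  1.1077] pos [0.5481 0.1198 0.1703] open 0.0236 F [-1.6516 -1.8987 -3.4642] M [-0.2976  1.0555 -0.0525]
```

Emit:
play_rows --increments "0 0 -6 0 1; 0 0 -12 0 1; 0 0 -17 0 1; 0 0 -17 -8 1; 0 0 -17 -16 1; 0 0 -17 -24 1; 0 0 -17 -30 1; 0 0 -17 -30 1; 0 0 -12 -30 1; 0 0 -9 -30 1; 0 0 -7 -30 1; 0 0 -7 -30 1"

```text
t: 28.45
tool_pos: [0.5452, 0.1191, 0.1775]
orientation: [2.42, 1.491, 0.694]
force: [-4.5, -2.3, 1.4]
opening: 0.0236
gripper_force: 45.0
```

```bash
python3 plan.py | egrep "tip|^t|F tool"
```

```text
t 28.45 q [ 0.1226 -0.4853  2.2     0.001   0.9023  0.5885] pos [0.5452 0.1191 0.1775] open 0.0236 F [-4.5106 -2.3138  1.4194] M [-0.6536  0.7308 -0.3088]
tip [0.6158 0.1279 0.0546] h 0.008053940646066618 lat [-0.0007  0.0004 -0.0004] ang err deg 0.3876981436403086
F tool [-3.3425 -1.8665 -3.6135] Mom tool [ 0.3146 -0.9785 -0.0122]
```

Emit:
play_rows --increments "0.5 0.3 1 6 1; 0.5 0.3 1 12 1; 0.5 0.3 1 12 1"

```text
t: 28.75
tool_pos: [0.5458, 0.1194, 0.1758]
orientation: [2.603, 1.247, 0.733]
force: [-2.6, -2.2, -1.2]
opening: 0.0237
gripper_force: 45.0
```

Emit:
play_rows --increments "0 0 0.5 3 1; 0 0 0.5 5 1"

```text
t: 28.95
tool_pos: [0.5459, 0.1195, 0.1752]
orientation: [2.669, 1.144, 0.747]
force: [-1.9, -1.7, -2.4]
opening: 0.0242
gripper_force: 45.0
```

Emit:
play_rows --increments "0 0 0.5 3 1; 0 0 0.5 5 1"

```text
t: 29.15
tool_pos: [0.5462, 0.1196, 0.1746]
orientation: [2.734, 1.033, 0.761]
force: [-0.8, -0.5, -3.2]
opening: 0.024
gripper_force: 45.0
```

```bash
python3 plan.py | egrep "tip|^t|F tool"
```

```text
t 29.15 q [ 0.1233 -0.4777  2.1998  0.0011  0.8961  0.9709] pos [0.5462 0.1196 0.1746] open 0.024 F [-0.794  -0.4651 -3.2096] M [-0.2355  0.705  -0.06  ]
tip [0.6166 0.1285 0.0516] h 0.0050398045273673696 lat [-0.0014  0.0008 -0.0008] ang err deg 0.3892363060982509
F tool [-2.1355 -1.0153  2.3574] Mom tool [ 0.281  -0.6904 -0.0209]
```

Emit:
play_rows --increments "0 0 3 0 1; 0 0 5.5 0 1; 0 0 6.3 0 1; 0 0 6.3 0 1"

```text
t: 29.55
tool_pos: [0.5496, 0.1205, 0.1705]
orientation: [2.733, 1.036, 0.762]
force: [-11.3, -1.0, 7.7]
opening: 0.0237
gripper_force: 45.0
```

```bash
python3 plan.py | egrep "tip|^t|F tool"
```

```text
t 29.55 q [ 0.1238 -0.4621  2.197   0.0017  0.8823  0.9692] pos [0.5496 0.1205 0.1705] open 0.0237 F [-11.2509  -1.0012   7.6938] M [-0.1592  1.9022  0.1401]
tip [0.6201 0.1295 0.0476] h -0.0002688375808298084 lat [-0.0005  0.0015 -0.0002] ang err deg 0.40144365910059904
F tool [ -4.6518  -3.6855 -12.3109] Mom tool [ 1.1906 -1.4964 -0.0803]
```

Emit:
play_rows --increments "0 0 0 5 1; 0 0 0 10 1; 0 0 0 15 1; 0 0 0 20 1; 0 0 0 25 1; 0 0 0 25 1"

```text
t: 30.15
tool_pos: [0.5495, 0.1207, 0.1705]
orientation: [2.996, 0.43, 0.812]
force: [-11.4, -0.0, 7.4]
opening: 0.0239
gripper_force: 45.0
```

```bash
python3 avg.py; python3 plan.py | egrep "tip|^t|F tool"
```

```text
30.3 [ -5.0866  -1.8894 -12.847    0.7498  -1.8967   0.0316] sd [0.4246 0.4353 0.4576 0.005  0.0312 0.0119] tauq6 0.03574017318896949
t 30.3 q [ 0.124  -0.4623  2.1973  0.002   0.8823  1.4056] pos [0.5495 0.1207 0.1705] open 0.0241 F [-11.4545  -1.0992   8.2939] M [0.1505 1.9966 0.1965]
tip [0.62   0.1297 0.0475] h -0.0002681804904780733 lat [-0.0006  0.0017 -0.0002] ang err deg 0.40733735380877467
F tool [ -5.6717  -1.289  -12.9373] Mom tool [ 0.7558 -1.8643  0.0313]
```

```bash
cat > mz.py <<'E'
from h import *
s=robot.read_state(); M=R.from_rotvec(s["orientation"]).as_matrix()
print(round(s["t"],2),"q6 %.1f"%np.degrees(s["q"][5]),"F",(M.T@s["force"]).round(1),"M",(M.T@s["wrist_torque"]).round(3),"tau6",round(s["joint_torque"][5],3))
E
python3 mz.py
```

```text
30.3 q6 80.5 F [ -5.7  -1.3 -12.9] M [ 0.756 -1.864  0.031] tau6 0.036
```

Emit:
play_rows --increments "0 0 -0.8 4 1"

```text
t: 30.4
tool_pos: [0.5489, 0.1206, 0.1704]
orientation: [-3.007, -0.33, -0.811]
force: [1.0, 1.7, -5.5]
opening: 0.0238
gripper_force: 45.0
```

```bash
python3 mz.py
```

```text
30.4 q6 84.5 F [-1.6 -1.7  5.4] M [ 0.628 -0.677 -0.128] tau6 -2.462
```

Emit:
play_rows --increments "0 0 0 4 1"

```text
t: 30.5
tool_pos: [0.5491, 0.1207, 0.1704]
orientation: [-2.999, -0.22, -0.806]
force: [-2.9, 2.2, -0.5]
opening: 0.0239
gripper_force: 45.0
```

```bash
python3 mz.py
```

```text
30.5 q6 88.7 F [-2.4 -2.6 -0.9] M [ 0.686 -1.073 -0.148] tau6 -1.427
```

Emit:
play_rows --increments "0 0 0 4 1"

```text
t: 30.6
tool_pos: [0.5491, 0.1207, 0.1704]
orientation: [-2.988, -0.114, -0.799]
force: [-3.6, 2.2, -0.4]
opening: 0.0238
gripper_force: 45.0
```

```bash
python3 mz.py
```

```text
30.6 q6 92.7 F [-3.2 -2.5 -1.3] M [ 0.727 -1.101 -0.372] tau6 -1.108
```

Emit:
play_rows --increments "0 0 0 4 1"

```text
t: 30.7
tool_pos: [0.5491, 0.1208, 0.1704]
orientation: [-2.974, -0.01, -0.792]
force: [-3.7, 1.9, -1.4]
opening: 0.0239
gripper_force: 45.1
```

```bash
python3 mz.py
```

```text
30.7 q6 96.7 F [-4.  -1.9 -0.5] M [ 0.719 -1.16  -0.494] tau6 -0.975
```

Emit:
play_rows --increments "0 0 0 4 1"

```text
t: 30.8
tool_pos: [0.5491, 0.1208, 0.1704]
orientation: [-2.956, 0.093, -0.783]
force: [-3.0, 2.2, 0.2]
opening: 0.0235
gripper_force: 45.1
```

```bash
python3 mz.py; python3 plan.py | egrep tip
```

```text
30.8 q6 100.7 F [-2.6 -2.1 -1.5] M [ 0.652 -1.176 -0.505] tau6 -0.925
tip [0.6196 0.1298 0.0475] h -0.00010920089651881058 lat [-0.001   0.0018 -0.0004] ang err deg 0.41147117398587296
```

```bash
python3 avg.py
```

```text
30.95 [-3.583  -2.8163 -0.7787  0.8211 -1.2321 -0.0633] sd [0.8456 0.4539 0.2534 0.1238 0.0136 0.0405] tauq6 0.5869950167834759
```

Emit:
play_rows --increments "0 0 0 4 1"

```text
t: 31.05
tool_pos: [0.5491, 0.1207, 0.1704]
orientation: [-2.936, 0.19, -0.775]
force: [-1.9, 3.4, -0.9]
opening: 0.024
gripper_force: 45.1
```

```bash
python3 mz.py
```

```text
31.05 q6 104.5 F [-2.5 -3.   0. ] M [ 1.163 -1.232 -0.408] tau6 -2.088
```

Emit:
play_rows --increments "0 0 0 4 1; 0 0 0 4 1"

```text
t: 31.25
tool_pos: [0.5491, 0.1207, 0.1704]
orientation: [-2.911, 0.294, -0.765]
force: [-2.3, 4.7, -2.3]
opening: 0.0241
gripper_force: 45.0
```

```bash
python3 avg.py; python3 plan.py | egrep "^t|tip"
```

```text
31.4 [-3.664  -3.8145  0.2036  1.2776 -1.359   0.1468] sd [0.1801 0.1406 0.3946 0.0395 0.0276 0.0038] tauq6 -0.0899897119961679
t 31.4 q [ 0.1239 -0.4637  2.1984  0.0024  0.8827  1.892 ] pos [0.5491 0.1207 0.1704] open 0.0239 F [-2.6746  4.6728 -0.8084] M [1.4163 1.0521 0.7233]
tip [0.6196 0.1298 0.0475] h -9.29463373257955e-05 lat [-0.0009  0.0018 -0.0004] ang err deg 0.4135773920347238
```

The evidence fits together: contact is about 8 mm higher off the hex, and resistance rises to about 0.5 N m. That means the screw is already at its stop and the key rides over in the hex when it's overturned. To confirm, I'll seek the next pocket gently and feel the stop again.

Emit:
play_rows --increments "0 0 0 3 1; 0 0 0 6 1; 0 0 0 6 1; 0 0 0 6 1"

```text
t: 31.8
tool_pos: [0.5491, 0.1208, 0.1705]
orientation: [-2.87, 0.438, -0.749]
force: [-2.2, 4.9, -1.7]
opening: 0.0239
gripper_force: 45.0
```

```bash
python3 avg.py; python3 mz.py
```

```text
31.95 [-3.7775 -3.9411  0.6075  1.2165 -1.4767  0.1538] sd [0.311  0.3357 0.4597 0.0342 0.0041 0.0163] tauq6 -0.1253662258386612
31.95 q6 114.4 F [-4.1 -4.4  0.1] M [ 1.25  -1.482  0.132] tau6 -0.125
```

Emit:
play_rows --increments "0 0 0 3 1; 0 0 0 5 1; 0 0 0 5 1; 0 0 0 5 1"

```text
t: 32.35
tool_pos: [0.5491, 0.1208, 0.1705]
orientation: [-2.83, 0.56, -0.734]
force: [-2.3, 5.3, -2.9]
opening: 0.0235
gripper_force: 45.0
```

```bash
python3 avg.py; python3 mz.py
```

```text
32.5 [-4.1109 -4.0496  0.4662  1.1516 -1.591   0.1759] sd [0.3342 0.3716 0.3891 0.0247 0.0169 0.0263] tauq6 -0.12923701666295528
32.5 q6 119.4 F [-3.9 -4.4 -0.1] M [ 1.17  -1.609  0.168] tau6 -0.129
```

Emit:
play_rows --increments "0 0 0 3 1; 0 0 0 5 1; 0 0 0 5 1; 0 0 0 5 1"

```text
t: 32.9
tool_pos: [0.5491, 0.1208, 0.1704]
orientation: [-2.785, 0.678, -0.718]
force: [-2.4, 5.3, -2.1]
opening: 0.024
gripper_force: 45.0
```

```bash
python3 avg.py; python3 mz.py
```

```text
33.05 [-4.6358 -3.8223  0.9443  1.0483 -1.7051  0.1735] sd [0.4102 0.1942 0.2951 0.0104 0.017  0.0071] tauq6 -0.114013880956918
33.05 q6 124.4 F [-5.1 -3.6  1. ] M [ 1.042 -1.709  0.165] tau6 -0.114
```

Emit:
play_rows --increments "0 0 0 3 1; 0 0 0 6 1; 0 0 0 6 1"

```text
t: 33.35
tool_pos: [0.5492, 0.1208, 0.1705]
orientation: [-2.725, 0.819, -0.698]
force: [-1.8, 6.2, -1.5]
opening: 0.0239
gripper_force: 45.0
```

```bash
python3 mz.py
```

```text
33.35 q6 130.5 F [-5.4 -3.8  0.8] M [ 0.875 -1.74   0.056] tau6 0.835
```

Emit:
play_rows --increments "0 0 0 3 1; 0 0 0 6 1; 0 0 0 6 1"

```text
t: 33.65
tool_pos: [0.5493, 0.1206, 0.1706]
orientation: [-2.66, 0.954, -0.676]
force: [-0.3, 5.0, -2.7]
opening: 0.0236
gripper_force: 45.0
```

```bash
python3 mz.py
```

```text
33.65 q6 136.5 F [-4.3 -2.6  2.5] M [ 0.841 -1.635  0.028] tau6 0.891
```

Emit:
play_rows --increments "0 0 0 3 1; 0 0 0 6 1; 0 0 0 6 1"

```text
t: 33.95
tool_pos: [0.5493, 0.1207, 0.1707]
orientation: [-2.589, 1.084, -0.653]
force: [-0.5, 6.2, -2.7]
opening: 0.0236
gripper_force: 45.0
```

```bash
python3 avg.py; python3 mz.py
```

```text
34.1 [-5.6524 -2.1186  1.455   0.6491 -1.7584  0.0387] sd [0.3099 0.4556 0.0261 0.0217 0.0216 0.0165] tauq6 0.01747580012306571
34.1 q6 142.4 F [-5.7 -2.6  1.5] M [ 0.637 -1.748  0.055] tau6 0.017
```

No stop is felt even now, so something doesn't fit. I'll draw the key out, turn it back and inspect the tip and the bore.

Emit:
play_rows --increments "0 0 -15 0 1; 0 0 -35 0 1; 0 0 -55 -8 1; 0 0 -75 -16 1; 0 0 -80 -24 1; 0 0 -80 -32 1; 0 0 -80 -40 1; 0 0 -80 -48 1; 0 0 -80 -56 1; 0 0 -80 -64 1; 0 0 -80 -72 1; 0 0 -80 -80 1; 0 0 -80 -88 1; 0 0 -80 -96 1; 0 0 -80 -104 1; 0 0 -80 -112 1; 0 0 -80 -120 1; 0 0 -80 -120 1; 0 0 -80 -120 1"

```text
t: 36.0
tool_pos: [0.5097, 0.1147, 0.2399]
orientation: [2.237, 1.694, 0.652]
force: [0.7, -0.3, -1.9]
opening: 0.0237
gripper_force: 45.0
```

```bash
python3 tipm.py; python3 - <<'E'
import plan
from h import *
tip,h,lat=plan.where(plan.p,plan.M); print(tip,h,lat)
a=robot.read_camera("wrist"); W=cam("wrist"); b=robot.read_camera("side"); S=cam("side"); 
m=proj(W,plan.org+.045*plan.ax)[0]; print("wrist mouth",m,"tip",proj(W,tip),"side tip",proj(S,tip),"mouth",proj(S,plan.org+.045*plan.ax),"hb",proj(S,tip-plan.M[:,2]*.125))
u,v=m.astype(int); c1=a[v-40:v+40,u-40:u+40]
u,v=proj(S,tip)[0].astype(int); print(u,v); c2=b[v-70:v+30,u-50:u+50]
cv2.imwrite("pics/p5.png",np.hstack([cv2.resize(c1,(400,400),interpolation=cv2.INTER_CUBIC),cv2.resize(c2,(400,400),interpolation=cv2.INTER_CUBIC)]))
E
```

```text
t 36.0 q [ 0.1228 -0.653   2.1933  0.0006  1.0766  0.397 ] pos [0.5097 0.1147 0.2399] open 0.0237 F [ 0.6796 -0.3393 -1.9262] M [-0.0809  0.4392 -0.0158]
[[ 0.2192  0.8395  0.4971]
 [ 0.9562 -0.2863  0.0618]
 [ 0.1942  0.4618 -0.8655]] tilt 30.063233488075497 az 7.091467140148706
side 0.86 len px/40mm 15.107516572552303 end s max 1.5700382686921404 1.2128958166190669
  at 12 mm back: perp mid px 0.7804447608196021 width 8.211016591478227 expected width 7.646742358512108
  at 32 mm back: perp mid px 1.0205506072893469 width 8.76164752683698 expected width 7.646742358512108
  at 52 mm back: perp mid px 0.9853409860797155 width 9.329883272800547 expected width 7.646742358512108
  at 72 mm back: perp mid px 0.8080724283791914 width 9.045765399818762 expected width 7.646742358512108
  at 92 mm back: perp mid px 1.190237211339829 width 8.211016591478227 expected width 7.646742358512108
  at 112 mm back: perp mid px 1.0129686536393039 width 8.495134464460012 expected width 7.646742358512108
  nn dir; +1mm tool x -> [0.2021 0.104 ] +1mm y [-0.0496  0.4117] +1mm z [ 0.3706 -0.    ]
wrist 0.61
[... 614 characters left out ...]
458
  at 112 mm back: perp mid px -0.9490656431877298 width 37.00017965342354 expected width 15.714173743819458
  nn dir; +1mm tool x -> [0.8239 0.    ] +1mm y [-0.      0.8494] +1mm z [ 0.2108 -0.    ]
t 36.2 q [ 0.1231 -0.653   2.1934  0.001   1.0769  0.3964] pos [0.5095 0.115  0.2398] open 0.0239 F [ 0.1049 -0.2945 -2.057 ] M [-0.11    0.4899  0.0273]
[[ 0.2184  0.84    0.4967]
 [ 0.9563 -0.2855  0.0623]
 [ 0.1942  0.4614 -0.8657]] tilt 30.041400278204108 az 7.153414762204978
[0.58   0.1238 0.1168] 0.079972040742286 [-0.0008  0.0007 -0.0004]
wrist mouth [253.541  174.9528] tip [[252.7158 181.2903]] side tip [[225.0644 213.5774]] mouth [[217.7993 223.9054]] hb [[252.1239 172.5224]]
225 213
```

View pics/p5.png

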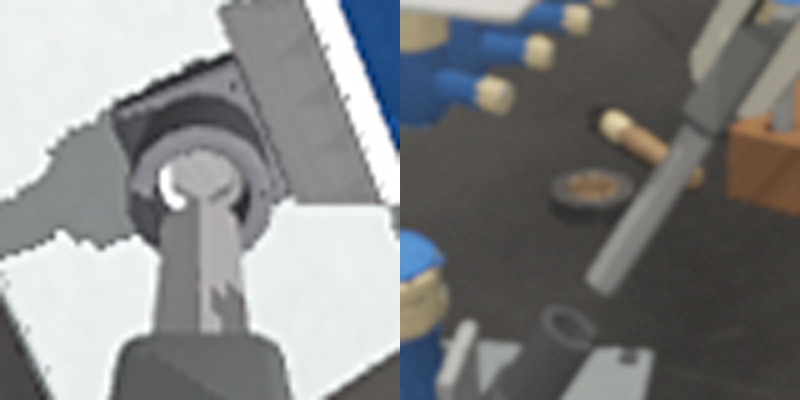

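The crop shows the key straight, tip and length unchanged, above a bore with a bright screw head at about (172,187). I'll reinsert carefully and profile the torque finely this time.

Emit:
play_rows --increments "0.6 1 20 0 1; 0.6 1 40 0 1; 0.6 1 58 0 1; 0.6 1 66 0 1; 0.6 1 71 0 1; 0.6 1 74 0 1; 0.6 1 74 0 1"

```text
t: 37.0
tool_pos: [0.547, 0.12, 0.1762]
orientation: [2.236, 1.697, 0.651]
force: [-0.5, 1.5, -4.2]
opening: 0.0235
gripper_force: 45.0
```

```bash
cat >> mz.py <<'E'
import plan
EOF=0
t,h,l=plan.where(s["tool_pos"],M); print("   h mm",round(h*1000,2),"lat",(l*1000).round(1))
E
sed -i 's/^import plan$/import io,contextlib\nwith contextlib.redirect_stdout(io.StringIO()): import plan/' mz.py; python3 mz.py
```

```text
37.0 q6 22.7 F [ 0.5 -2.8  3.5] M [ 0.922 -0.32  -0.032] tau6 0.049
   h mm 6.01 lat [-0.1  1.2  0. ]
```

Emit:
play_rows --increments "0 0 0.5 5 1; 0 0 0.5 5 1"

```text
t: 37.2
tool_pos: [0.5469, 0.1201, 0.1759]
orientation: [2.322, 1.606, 0.671]
force: [-2.8, -0.4, -3.0]
opening: 0.0243
gripper_force: 45.0
```

```bash
python3 mz.py
```

```text
37.2 q6 27.8 F [-1.9 -3.5  1.2] M [ 1.27  -0.581 -0.041] tau6 1.512
   h mm 5.72 lat [-0.3  1.3 -0.1]
```

Emit:
play_rows --increments "0 0 0.5 5 1; 0 0 0.5 5 1"

```text
t: 37.4
tool_pos: [0.5472, 0.1201, 0.1755]
orientation: [2.403, 1.513, 0.69]
force: [-4.5, -0.1, -1.7]
opening: 0.0236
gripper_force: 45.0
```

```bash
python3 mz.py
```

```text
37.4 q6 32.7 F [-2.1 -4.2 -0.8] M [ 1.491 -0.764 -0.047] tau6 1.332
   h mm 5.32 lat [-0.2  1.3 -0. ]
```

Emit:
play_rows --increments "0 0 0 5 1; 0 0 0 5 1"

```text
t: 37.6
tool_pos: [0.5472, 0.1201, 0.1754]
orientation: [2.481, 1.417, 0.707]
force: [-5.4, 0.5, -0.2]
opening: 0.0236
gripper_force: 45.0
```

```bash
python3 mz.py
```

```text
37.6 q6 37.6 F [-1.9 -4.4 -2.5] M [ 1.537 -0.954 -0.021] tau6 1.466
   h mm 5.22 lat [-0.3  1.4 -0.1]
```

```bash
cat > fit.py <<'E'
from h import *
from scipy.optimize import least_squares
import io,contextlib
with contextlib.redirect_stdout(io.StringIO()): import plan
D=[([.5404,.1189,.1884],[.584,2.572,.242],[-1.1,-.6,-2.2]),([.5523,.1202,.1719],[.468,2.588,.212],[-16.5,-3.1,19.9]),([.5511,.1194,.1715],[1.166,2.405,.39],[-4.2,-3.2,7.8]),
([.5506,.1192,.1711],[1.693,2.137,.52],[-10.2,-5.4,11.2]),([.5502,.1192,.1708],[2.003,1.91,.594],[-13.6,-5.2,12.1]),([.5493,.1189,.1704],[2.289,1.641,.662],[-5,-3.1,5.7]),
([.5489,.1192,.1702],[2.544,1.332,.718],[-8.4,-1.9,6.5]),([.5486,.1194,.17],[2.762,.985,.764],[-10.6,.1,7.4]),([.5485,.1197,.17],[2.877,.75,.786],[-11.2,.3,8.2]),
([.5452,.1191,.1775],[2.42,1.491,.694],[-4.5,-2.3,1.4]),([.5496,.1205,.1705],[2.733,1.036,.762],[-11.3,-1,7.7]),([.5495,.1207,.1705],[2.996,.43,.812],[-11.4,0,7.4]),
([.5491,.1208,.1704],[-2.956,.093,-.783],[-3,2.2,.2]),([.5491,.1208,.1705],[-2.87,.438,-.749],[-2.2,4.9,-1.7]),([.5491,.1208,.1704],[-2.785,.678,-.718],[-2.4,5.3,-2.1]),
([.5492,.1208,.1705],[-2.725,.819,-.698],[-1.8,6.2,-1.5]),([.5493,.1207,.1707],[-2.589,1.084,-.653],[-.5,6.2,-2.7]),([.547,.12,.1762],[2.236,1.697,.651],[-.5,1.5,-4.2]),([.5472,.1201,.1754],[2.481,1.417,.707],[-5.4,.5,-.2]),([.5484,.1206,.1767],[2.24,1.69,.65],[0,0,-2])][:-1]
ax=plan.ax; e1=np.array([.866*np.cos(plan.y),.866*np.sin(plan.y),.5]); e2=np.cross(ax,e1)
E=np.array([e1,e2]); rows=[]
for p,rv,F in D:
    M=R.from_rotvec(rv).as_matrix(); t=E@(np.array(p)+M[:,2]*.142-plan.org)*1e3; f=E@(np.array(F)+[0,0,2.]); rows.append((t,E@M[:,:2],f))
for t,B,f in rows: print(t.round(1),f.round(1),(B[:,0]).round(2))
# linear spring model: f = -k (tip_true - C)
def res(x): return np.concatenate([f+x[4]*(t+B@x[:2]-x[2:4]) for t,B,f in rows])
s=least_squares(res,[1.3,1.1,0,1,2],loss="soft_l1"); print("linear o,C,k",s.x,s.cost)
def res2(x):
    o=[]
    for t,B,f in rows:
        d=t+B@x[:2]-x[2:4]; n=np.hypot(*d)+1e-9; o.append(f+x[4]*max(n-x[5],0)*d/n)
    return np.concatenate(o)
for r0 in (0.5,1.5): 
    s2=least_squares(res2,[*s.x[:4],4,r0],loss="soft_l1"); print("deadband",s2.x,s2.cost)
E
python3 fit.py
```

```text
[0.6 0.9] [-1.1 -0.5] [-0.84  0.54]
[3.1 0.7] [-3.6 -1.1] [-0.89  0.46]
[ 1.5 -0.1] [ 1.  -2.7] [-0.52  0.85]
[ 0.6 -0.3] [-2.7 -4.1] [-0.11  0.99]
[ 0.  -0.3] [-5.2 -3.5] [0.17 0.99]
[-1.  -0.3] [-0.8 -2.5] [0.43 0.9 ]
[-1.6  0.1] [-3.2 -0.9] [0.67 0.75]
[-2.   0.4] [-4.4  1.4] [0.85 0.53]
[-2.1  0.8] [-4.5  1.7] [0.93 0.38]
[-0.8  0.5] [-2.4 -1.7] [0.56 0.83]
[-0.4  1.5] [-5.   0.4] [0.82 0.57]
[-0.5  1.8] [-5.1  1.4] [0.99 0.16]
[-0.9  2. ] [-1.2  2.5] [ 0.98 -0.18]
[-0.8  2. ] [-1.2  5.1] [ 0.91 -0.41]
[-0.8  2. ] [-1.6  5.6] [ 0.82 -0.57]
[-0.6  1.9] [-0.6  6.4] [ 0.76 -0.65]
[-0.5  1.7] [-0.1  6.2] [ 0.61 -0.79]
[0.1 1.2] [-1.4  1.5] [0.38 0.92]
[-0.2  1.4] [-3.7  1.2] [0.61 0.79]
linear o,C,k [1516.915   836.8939   54.0011  562.4596    0.0024] 26.920045351058608
deadband [1383.9274 1173.3242   -5.8252   21.6386    0.1012 1779.0349] 22.912842192722103
deadband [1370.0894 1161.5423   -5.8017   21.5537    0.1016 1761.003 ] 22.91318441986751
```

```bash
cat >> fit.py <<'E'
print("---- t=C-Bo")
for sel in (range(1,17),range(2,9),range(10,17)):
    A=np.vstack([np.hstack([np.eye(2),-rows[i][1]]) for i in sel]); b=np.concatenate([rows[i][0] for i in sel])
    x,r,_,_=np.linalg.lstsq(A,b,rcond=None); print("C",x[:2],"o",x[2:],"rms",np.sqrt(np.mean((A@x-b)**2)))
E
python3 fit.py | sed -n '/----/,$p'
```

```text
---- t=C-Bo
C [0.4691 1.2842] o [1.6518 0.2252] rms 0.5253853414256098
C [0.0078 2.0536] o [ 2.5039 -0.2526] rms 0.11328447268265578
C [-0.3672  1.8626] o [ 0.2797 -0.1034] rms 0.14293900112832858
```

The static contact readings cover every hex phase except about 26–39° (mod 60), so the hex must sit near 32°. That also explains why the key spun freely on the rim. I'll press down there, at relative yaw 92°.

Emit:
play_rows --increments "0 0 2 -3 1; 0 0 4 -3 1; 0 0 5.5 -3 1; 0 0 6.5 -3 1; 0 0 6.5 -3 1"

```text
t: 38.1
tool_pos: [0.5506, 0.1208, 0.1711]
orientation: [2.431, 1.48, 0.697]
force: [-16.9, -0.7, 10.3]
opening: 0.0233
gripper_force: 45.0
```

```bash
python3 mz.py
```

```text
38.1 q6 34.4 F [ -4.2  -8.6 -17.3] M [ 2.822 -1.368 -0.174] tau6 0.184
   h mm -0.24 lat [0.4 1.8 0.4]
```

Emit:
play_rows --increments "0 0 0.5 2 1; 0 0 0.5 -2 1; 0 0 0.5 -2 1"

```text
t: 38.4
tool_pos: [0.551, 0.121, 0.1711]
orientation: [2.396, 1.521, 0.69]
force: [-19.1, -0.6, 11.8]
opening: 0.0235
gripper_force: 45.1
```

```bash
python3 mz.py
```

```text
38.4 q6 32.3 F [ -4.2  -9.9 -19.7] M [ 3.086 -1.139 -0.236] tau6 -0.742
   h mm -0.42 lat [0.8 2.  0.6]
```

Emit:
play_rows --increments "-0.6 -1.3 -1.5 0 1; -0.6 -1.3 -1.2 0 1; -0.6 -1.3 -1.2 0 1"

```text
t: 38.7
tool_pos: [0.5497, 0.1206, 0.1707]
orientation: [2.4, 1.515, 0.692]
force: [-5.1, 0.1, 1.4]
opening: 0.0239
gripper_force: 45.0
```

```bash
python3 mz.py
```

```text
38.7 q6 32.6 F [-1.4 -3.4 -3.8] M [ 1.19  -0.34  -0.235] tau6 0.188
   h mm -0.16 lat [-0.2  1.6  0. ]
```

Emit:
play_rows --increments "0 0 0 2 1; 0 0 0 4 1; 0 0 0 4 1"

```text
t: 39.0
tool_pos: [0.5497, 0.1207, 0.1707]
orientation: [2.464, 1.436, 0.706]
force: [-6.1, 0.5, 2.4]
opening: 0.0239
gripper_force: 45.0
```

```bash
python3 mz.py
```

```text
39.0 q6 36.7 F [-1.3 -3.9 -5.1] M [ 1.19  -0.434 -0.167] tau6 0.769
   h mm -0.17 lat [-0.2  1.6 -0. ]
```

Emit:
play_rows --increments "0 0 0 2 1; 0 0 0 4 1; 0 0 0 4 1"

```text
t: 39.3
tool_pos: [0.5497, 0.1207, 0.1707]
orientation: [2.525, 1.356, 0.72]
force: [-5.0, -0.0, 1.5]
opening: 0.0238
gripper_force: 45.0
```

```bash
python3 mz.py
```

```text
39.3 q6 40.7 F [-1.8 -3.1 -3.8] M [ 1.226 -0.531 -0.255] tau6 0.808
   h mm -0.18 lat [-0.2  1.6 -0. ]
```

Emit:
play_rows --increments "0 0 0 4 1; 0 0 0 4 1; 0 0 0 4 1"

```text
t: 39.6
tool_pos: [0.5497, 0.1207, 0.1707]
orientation: [2.583, 1.274, 0.732]
force: [-5.8, 0.8, 2.8]
opening: 0.0239
gripper_force: 45.0
```

```bash
python3 mz.py
```

```text
39.6 q6 44.6 F [-1.4 -3.6 -5.3] M [ 1.194 -0.589 -0.02 ] tau6 0.157
   h mm -0.18 lat [-0.2  1.6 -0. ]
```

Emit:
play_rows --increments "0 0 0 4 1; 0 0 0 4 1; 0 0 0 4 1"

```text
t: 39.9
tool_pos: [0.5497, 0.1207, 0.1706]
orientation: [2.64, 1.189, 0.744]
force: [-6.1, -0.2, 2.2]
opening: 0.0236
gripper_force: 45.0
```

```bash
python3 mz.py
```

```text
39.9 q6 48.6 F [-2.8 -3.1 -5. ] M [ 1.203 -0.691 -0.024] tau6 0.144
   h mm -0.19 lat [-0.3  1.6 -0. ]
```

Emit:
play_rows --increments "0 0 0 4 1; 0 0 0 4 1; 0 0 0 4 1"

```text
t: 40.2
tool_pos: [0.5497, 0.1207, 0.1707]
orientation: [2.694, 1.102, 0.756]
force: [-6.7, 0.7, 1.6]
opening: 0.0239
gripper_force: 45.0
```

```bash
python3 mz.py
```

```text
40.2 q6 52.6 F [-2.9 -4.2 -4.7] M [ 1.127 -0.778  0.098] tau6 0.021
   h mm -0.18 lat [-0.2  1.6 -0. ]
```

Emit:
play_rows --increments "0 0 0 4 1; 0 0 0 4 1; 0 0 0 4 1"

```text
t: 40.5
tool_pos: [0.5497, 0.1207, 0.1707]
orientation: [2.745, 1.012, 0.767]
force: [-5.3, 1.1, 2.2]
opening: 0.0237
gripper_force: 45.0
```

```bash
python3 mz.py
```

```text
40.5 q6 56.6 F [-1.8 -3.3 -4.5] M [ 1.073 -0.891  0.143] tau6 0.019
   h mm -0.18 lat [-0.3  1.7 -0. ]
```

The torque profile repeats every 60° at fixed hand angles, with pockets near q6 = 20° and 80° and resistance rising about 12–20° beyond each. So the screw stands at its stop, roughly 77° from where it began, and overturning just rides the key over. I'll settle in the pocket at 80°, then tighten clockwise once, stopping short of riding over.

Emit:
play_rows --increments "0 0 0 6 1; 0 0 0 12 1; 0 0 0 18 1; 0 0 0 24 1; 0 0 0.3 28 1; 0 0 0.3 30 1; 0 0 0.3 30 1"

```text
t: 41.2
tool_pos: [0.5498, 0.1208, 0.1707]
orientation: [-3.004, -0.274, -0.811]
force: [-8.4, 1.4, 5.6]
opening: 0.0237
gripper_force: 45.0
```

```bash
python3 mz.py
```

```text
41.2 q6 86.7 F [-4.1 -2.7 -8.9] M [ 0.7   -1.546 -0.034] tau6 0.678
   h mm -0.25 lat [-0.1  1.8  0. ]
```

Emit:
play_rows --increments "0 0 0 2 1; 0 0 0 4 1; 0 0 0 4 1"

```text
t: 41.5
tool_pos: [0.5498, 0.1209, 0.1707]
orientation: [-2.994, -0.169, -0.805]
force: [-8.6, 1.4, 4.5]
opening: 0.0238
gripper_force: 45.0
```

```bash
python3 mz.py
```

```text
41.5 q6 90.7 F [-5.  -2.4 -8.1] M [ 0.603 -1.657 -0.219] tau6 0.745
   h mm -0.26 lat [-0.2  1.8  0. ]
```

Emit:
play_rows --increments "0 0 0 2 1; 0 0 0 4 1; 0 0 0 4 1"

```text
t: 41.8
tool_pos: [0.5498, 0.1209, 0.1706]
orientation: [-2.982, -0.064, -0.798]
force: [-7.9, 2.2, 4.9]
opening: 0.0238
gripper_force: 45.0
```

```bash
python3 mz.py
```

```text
41.8 q6 94.7 F [-4.3 -2.9 -8. ] M [ 0.452 -1.686 -0.268] tau6 0.815
   h mm -0.26 lat [-0.2  1.8  0. ]
```

Resistance rises again right past the pocket, from -0.03 to -0.22 to -0.27 N m, so the screw is tight with the key home. Now I back off within the play, withdraw, and go to the inner limit to untilt.

```bash
python3 - <<'E'
import io,contextlib
with contextlib.redirect_stdout(io.StringIO()): import plan
from h import *
M,p=plan.M,plan.p
a=-M[:,2]*.095
print("inner target shift",1000*M.T@(np.array([.42,.10,.40])-p))
print("withdrawn",p+a,"inward dir tool (now)",M.T@np.array([-np.cos(plan.y),-np.sin(plan.y),0]))
t=np.radians(-10); Rz=R.from_euler("z",-71,degrees=True).as_matrix(); print("inward dir after yaw -71",(M@Rz).T@np.array([-np.cos(plan.y),-np.sin(plan.y),0]))
E
```

```text
inner target shift [   1.7584    4.2086 -264.32  ]
withdrawn [0.5025 0.1149 0.2528] inward dir tool (now) [-0.8624  0.0678 -0.5016]
inward dir after yaw -71 [-0.3449 -0.7934 -0.5016]
```

Emit:
play_rows --increments "0 0 0 -5 1; 0 0 0 -10 1; 0 0 -12 -10 1; 0 0 -40 -10 1; 0 0 -85 -10 1; 0 0 -130 -18 1; 0 0 -175 -26 1; 0 0 -220 -34 1; 0 0 -264 -42 1; 0 0 -264 -50 1; -17 -40 -280 -58 1; -34 -80 -296 -66 1; -34 -80 -296 -71 1"

```text
t: 43.1
tool_pos: [0.3683, 0.1849, 0.4146]
orientation: [2.243, 1.69, 0.66]
force: [0.1, -0.5, -2.2]
opening: 0.0236
gripper_force: 45.0
```

```bash
python3 st.py
```

```text
t 43.1 q [ 0.5112 -0.8929  2.0021 -0.187   1.5377  0.7495] pos [0.3683 0.1849 0.4146] open 0.0236 F [ 0.0816 -0.5432 -2.1766] M [-0.0616  0.4231  0.0053]
[[ 0.222   0.8382  0.4981]
 [ 0.9541 -0.2921  0.0664]
 [ 0.2012  0.4605 -0.8645]] tilt 30.16899313106767 az 7.594409836339167
```

Emit:
play_rows --increments "-40 22 2 0 1; -80 44 5 0 1; -113 62 7 0 1; -130 22 -18 0 1; -147 -18 -43 0 1"

```text
t: 43.6
tool_pos: [0.3963, 0.06, 0.4397]
orientation: [2.282, 1.693, 0.597]
force: [0.1, -0.0, -3.2]
opening: 0.024
gripper_force: 45.0
```

Emit:
play_rows --increments "-17 -40 -22 0 1; -34 -80 -44 0 1"

```text
t: 43.8
tool_pos: [0.3648, 0.0645, 0.4653]
orientation: [2.302, 1.715, 0.546]
force: [-0.4, 0.7, -1.7]
opening: 0.0235
gripper_force: 45.0
```

Emit:
play_rows --increments "-17 -40 -20 0 1; -34 -80 -40 0 1"

```text
t: 44.0
tool_pos: [0.3297, 0.0689, 0.4919]
orientation: [2.323, 1.73, 0.492]
force: [1.0, 0.2, -2.4]
opening: 0.0236
gripper_force: 45.0
```

Emit:
play_rows --increments "-17 -40 -18 0 1; -34 -80 -36 0 1"

```text
t: 44.2
tool_pos: [0.289, 0.0761, 0.5204]
orientation: [2.341, 1.739, 0.437]
force: [1.0, -0.2, -3.2]
opening: 0.0237
gripper_force: 45.0
```

```bash
python3 st.py
```

```text
t 44.2 q [ 0.104  -0.893   1.7299 -0.0158  1.9511  0.3884] pos [0.289  0.0761 0.5204] open 0.0237 F [ 1.0415 -0.1738 -3.1675] M [-0.1088  0.2589 -0.0337]
[[ 0.2673  0.8994  0.3459]
 [ 0.9561 -0.2923  0.0214]
 [ 0.1203  0.325  -0.938 ]] tilt 20.274459326579922 az 3.5340162139426097
```

Emit:
play_rows --increments "-17 -46 10 0 1; -34 -92 20 0 1"

```text
t: 44.4
tool_pos: [0.2629, 0.0985, 0.511]
orientation: [2.356, 1.743, 0.375]
force: [0.9, -0.7, -2.9]
opening: 0.0239
gripper_force: 45.0
```

Emit:
play_rows --increments "-17 -46 10 0 1; -34 -92 20 0 1"

```text
t: 44.6
tool_pos: [0.2225, 0.1282, 0.5005]
orientation: [2.363, 1.74, 0.316]
force: [0.1, 0.9, -3.3]
opening: 0.0239
gripper_force: 45.0
```

Emit:
play_rows --increments "-17 -46 15 0 1; -34 -92 30 0 1"

```text
t: 44.8
tool_pos: [0.1719, 0.1584, 0.4806]
orientation: [2.36, 1.731, 0.273]
force: [0.4, 0.6, -2.8]
opening: 0.024
gripper_force: 45.0
```

Emit:
play_rows --increments "-17 -46 15 0 1; -34 -92 30 0 1"

```text
t: 45.0
tool_pos: [0.1115, 0.179, 0.4549]
orientation: [2.354, 1.723, 0.248]
force: [-0.5, 0.6, -3.4]
opening: 0.0235
gripper_force: 45.0
```

```bash
python3 st.py
```

```text
t 45.0 q [ 1.2542 -0.8927  1.8489 -0.3263  2.1476  1.3772] pos [0.1115 0.179  0.4549] open 0.0235 F [-0.4967  0.5738 -3.4389] M [0.1035 0.1938 0.0789]
[[ 0.301   0.9177  0.2591]
 [ 0.9536 -0.2925 -0.072 ]
 [ 0.0097  0.2687 -0.9632]] tilt 15.600064521044251 az -15.528863870140764
```

Emit:
play_rows --increments "15 46 13 0 1; 30 92 26 0 1; 45 138 39 0 1; 55 184 55 0 1; 20 200 80 0 1; -20 212 105 0 1; -60 224 130 0 1; -100 236 155 0 1; -140 248 180 0 1; -175 256 200 0 1; -192 261 211 0 1; -192 261 211 0 1"

```text
t: 46.2
tool_pos: [0.3477, -0.0998, 0.3182]
orientation: [2.359, 1.716, 0.239]
force: [-0.0, 0.9, -2.6]
opening: 0.0238
gripper_force: 45.0
```

Emit:
play_rows --increments "-2 -48 -8 0 1; -4 -96 -16 0 1"

```text
t: 46.4
tool_pos: [0.3274, -0.0911, 0.3277]
orientation: [2.385, 1.744, 0.203]
force: [0.2, -0.5, -1.6]
opening: 0.0235
gripper_force: 45.0
```

Emit:
play_rows --increments "-2 -48 -8 0 1; -4 -96 -16 0 1"

```text
t: 46.6
tool_pos: [0.3072, -0.0854, 0.3397]
orientation: [2.414, 1.767, 0.163]
force: [0.5, -0.1, -1.2]
opening: 0.0238
gripper_force: 45.0
```

```bash
python3 st.py
```

```text
t 46.6 q [-0.4704 -0.8927  2.0587  0.0322  1.7968 -0.1534] pos [ 0.3072 -0.0854  0.3397] open 0.0238 F [ 0.4553 -0.1043 -1.2391] M [-0.0246  0.0844 -0.0027]
[[ 0.302   0.9376  0.1726]
 [ 0.9533 -0.2974 -0.0525]
 [ 0.0021  0.1804 -0.9836]] tilt 10.393598797904154 az -16.925325091434654
```

Good, 2.6° per call. Four more calls should do it.

Emit:
play_rows --increments "-1 -48 -6 0 1; -2 -96 -12 0 1"

```text
t: 46.8
tool_pos: [0.2864, -0.078, 0.3533]
orientation: [2.445, 1.788, 0.122]
force: [-0.6, -0.2, -2.4]
opening: 0.0241
gripper_force: 45.0
```

Emit:
play_rows --increments "-1 -48 -5 0 1; -2 -96 -10 0 1"

```text
t: 47.0
tool_pos: [0.2644, -0.0694, 0.3707]
orientation: [2.475, 1.808, 0.08]
force: [0.1, 0.2, -2.0]
opening: 0.0237
gripper_force: 45.0
```

Emit:
play_rows --increments "-1 -48 -4 0 1; -2 -96 -8 0 1"

```text
t: 47.2
tool_pos: [0.241, -0.0594, 0.3923]
orientation: [2.503, 1.827, 0.037]
force: [0.5, -0.2, -2.5]
opening: 0.0239
gripper_force: 45.0
```

```bash
python3 st.py
```

```text
t 47.2 q [-0.4512 -0.8923  1.947   0.0013  2.0381 -0.1409] pos [ 0.241  -0.0594  0.3923] open 0.0239 F [ 0.4523 -0.177  -2.4801] M [ 0.0376 -0.0937 -0.0399]
[[ 0.3048  0.9514  0.0444]
 [ 0.9524 -0.3042 -0.0202]
 [-0.0057  0.0485 -0.9988]] tilt 2.7978495250092066 az -24.459082270825302
```

Emit:
play_rows --increments "5 -48 -2 0 1; 10 -96 -4 0 1"

```text
t: 47.4
tool_pos: [0.2191, -0.035, 0.4159]
orientation: [2.527, 1.842, -0.008]
force: [0.5, -0.2, -1.9]
opening: 0.0238
gripper_force: 45.0
```

```bash
python3 - <<'E'
import st
from h import *
M=st.M;p=st.s["tool_pos"]
print(1000*M.T@(np.array([.5053,-.3465,.39])-p), 1000*M.T@(np.array([.5053,-.3465,.24])-p))
E
```

```text
t 47.4 q [-0.3707 -0.8922  1.8996 -0.014   2.125  -0.0672] pos [ 0.2191 -0.035   0.4159] open 0.0238 F [ 0.5172 -0.2496 -1.938 ] M [-0.0476 -0.0356 -0.0184]
[[ 0.306   0.952   0.0042]
 [ 0.9519 -0.3059 -0.0144]
 [-0.0124  0.0084 -0.9999]] tilt 0.8587002338517633 az -73.61980799381932
[-208.5968  367.5578   31.5429] [-206.7375  366.2943  181.526 ]
```

Emit:
play_rows --increments "-23 40 4 0 1; -46 81 7 0 1; -69 122 10 0 1; -92 162 14 0 1; -115 203 18 0 1; -138 243 21 0 1; -161 284 25 0 1; -184 325 28 0 1; -206.6 365.5 31.5 0 1; -206.6 365.5 31.5 0 1; -206.6 365.5 70 0 1; -206.6 365.5 115 0 1; -206 365 155 0 1; -205 364.5 180 0 1; -205 364.5 180 0 1; -205 364.5 180 0 1; -205 364.5 180 0 1"

```text
t: 49.1
tool_pos: [0.5054, -0.3452, 0.243]
orientation: [2.524, 1.841, -0.007]
force: [0.6, 0.3, -2.9]
opening: 0.0238
gripper_force: 45.0
```

```bash
sed -i '/^with cont/d' tipm.py; python3 tipm.py | egrep -v "72|92|112"; python3 - <<'E'
import st
from h import *
M=st.M;p=st.s["tool_pos"]; tip=p+M[:,2]*.142; print("tip",tip)
a=robot.read_camera("wrist");W=cam("wrist")
for n in("wrist","side","top"):
    if n!="wrist": robot.read_camera(n)
    for q in("stand_hole_0","stand_hole_1","big_key"):
        print(n,q,[(np.array(x["centre"]).round(4).tolist(),round(x["conf"],2)) for x in robot.landmark_of(n,q)[:3]])
S=cam("side"); b=robot.read_camera("side"); u,v=proj(S,tip)[0].astype(int); print(u,v,proj(S,[.5047,-.3458,.06]),"wrist hole",proj(W,[.5047,-.3458,.06]),"tip",proj(W,tip))
uu,vv=proj(W,tip)[0].astype(int)
cv2.imwrite("pics/p6.png",np.hstack([cv2.resize(a[vv-70:vv+70,uu-70:uu+70],(400,400),interpolation=cv2.INTER_CUBIC),cv2.resize(b[v-40:v+40,u-40:u+40],(400,400),interpolation=cv2.INTER_CUBIC)]))
E
```

```text
t 49.1 q [-0.6776  0.1387  1.4351 -0.0088  1.552  -0.367 ] pos [ 0.5054 -0.3452  0.243 ] open 0.0238 F [ 0.5687  0.3101 -2.8963] M [-0.0274 -0.0094 -0.0705]
[[ 0.3055  0.9522  0.0068]
 [ 0.9521 -0.3054 -0.0167]
side 0.81 len px/40mm 11.298796866527075 end s max -0.16502993146230033 -0.3535113244065776
  at 12 mm back: perp mid px 0.7805525884445177 width 6.048571294895212 expected width 5.049525451890742
  at 32 mm back: perp mid px 1.0917498897836957 width 6.105152622411427 expected width 5.049525451890742
  at 52 mm back: perp mid px 0.40454919764707453 width 6.048571294895212 expected width 5.049525451890742
  nn dir; +1mm tool x -> [0.1014 0.1235] +1mm y [-0.0436  0.271 ] +1mm z [ 0.2784 -0.    ]
  at 12 mm back: perp mid px -0.4894433259910498 width 18.001269434104984 expected width 15.740632915551647
  at 32 mm back: perp mid px -0.983025737366301 width 19.001268610501477 expected width 15.740632915551647
  nn dir; +1mm tool x -> [ 0.8253 -0.0012] +1mm y [0.0012 0.8508] +1mm z [ 0.2111 -0.    ]
t 49.3 q [-0.6778  0.1391  1.4367 -0.0088  1.5516 -0.3671] pos [ 0.5049 -0.345   0.2
[... 437 characters left out ...]
3452, 0.1018], 0.74), ([0.4104, -0.2613, 0.0012], 0.74), ([0.4136, -0.3878, -0.001], 0.73)]
side stand_hole_0 [([0.5017, -0.3457, 0.0594], 0.9), ([0.5302, -0.2599, 0.0552], 0.79)]
side stand_hole_1 [([0.5017, -0.3457, 0.0594], 0.9), ([0.5302, -0.2599, 0.0552], 0.79)]
side big_key [([0.4106, -0.2591, -0.0004], 0.91), ([0.4096, -0.3855, -0.0004], 0.57), ([0.5037, -0.3462, 0.1011], 0.55)]
top stand_hole_0 [([0.5029, -0.3443, 0.0574], 0.85), ([0.5255, -0.2588, 0.0578], 0.55)]
top stand_hole_1 [([0.5029, -0.3443, 0.0574], 0.85), ([0.5255, -0.2588, 0.0578], 0.55)]
top big_key [([0.4121, -0.262, 0.0006], 0.61)]
283 153 [[282.8995 164.792 ]] wrist hole [[251.5991 172.7787]] tip [[252.9341 181.4995]]
```

View pics/p6.png

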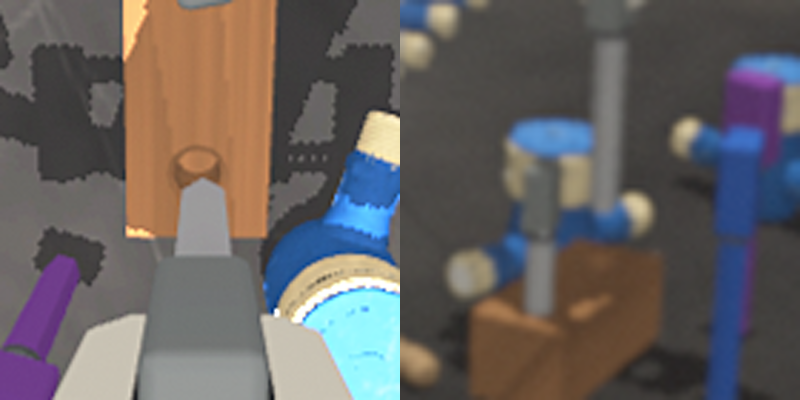

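The left crop shows the empty hole at about (197,168), with the tip standing roughly 3 mm to its right (+tool y) and slightly short of it in tool x. The networks agree, so I'll shift by (1.8, -3.3) mm and lower gently.

Emit:
play_rows --increments "1.8 -3.3 0 0 1; 1.8 -3.3 15 0 1; 1.8 -3.3 28 0 1; 1.8 -3.3 37 0 1; 1.8 -3.3 43 0 1; 1.8 -3.3 46 0 1; 1.8 -3.3 46 0 1"

```text
t: 50.65
tool_pos: [0.5019, -0.3426, 0.1929]
orientation: [2.527, 1.843, -0.009]
force: [2.6, -3.2, -4.1]
opening: 0.0235
gripper_force: 45.0
```

```bash
python3 - <<'E'
from h import *
s=robot.read_state();M=R.from_rotvec(s["orientation"]).as_matrix()
print(s["t"],s["tool_pos"],"tip",s["tool_pos"]+M[:,2]*.142,"F tool",M.T@s["force"],"M",M.T@s["wrist_torque"])
E
```

```text
50.65 [ 0.5019 -0.3426  0.1929] tip [ 0.5024 -0.3446  0.0509] F tool [-2.2233  3.4563  4.1648] M [-1.1412 -0.4427 -0.0269]
```

Emit:
play_rows --increments "-0.6 1 6 0 1; -0.6 1 14 0 1; -0.6 1 22 0 1; -0.6 1 30 0 1; -0.6 1 35 0 1; -0.6 1 38 0 1; -0.6 1 38 0 1"

```text
t: 51.35
tool_pos: [0.5024, -0.3436, 0.1552]
orientation: [2.528, 1.844, -0.009]
force: [1.1, -0.4, -2.6]
opening: 0.0239
gripper_force: 45.0
```

```bash
python3 - <<'E'
from h import *
s=robot.read_state();M=R.from_rotvec(s["orientation"]).as_matrix()
print(s["t"],s["tool_pos"],"tip",s["tool_pos"]+M[:,2]*.142,"F tool",M.T@s["force"],"M",M.T@s["wrist_torque"])
E
```

```text
51.35 [ 0.5024 -0.3436  0.1552] tip [ 0.5027 -0.3455  0.0132] F tool [-0.0266  1.1221  2.6029] M [-0.3053 -0.1596 -0.0162]
```

Emit:
play_rows --increments "0 0 2 0 1; 0 0 4.5 0 1; 0 0 4.5 0 1; 0 0 4.5 0 0.35; 0 0 4.5 0 0; 0 0 4.5 0 0; 0 0 4.5 0 0; 0 0 -15 0 0; 0 0 -45 0 0; 0 0 -85 0 0; 0 0 -130 0 0; 0 0 -170 0 0; 0 0 -170 0 0; 0 0 -170 0 0"

```text
t: 52.75
tool_pos: [0.5026, -0.3418, 0.3275]
orientation: [2.525, 1.842, -0.008]
force: [-0.2, 1.0, -0.7]
opening: 0.0465
gripper_force: 0.0
```

```bash
python3 - <<'E'
import st
from h import *
a=robot.read_camera("wrist")
for n in("wrist","side","top"):
    if n!="wrist": robot.read_camera(n)
    for q in("big_key","small_key"):
        print(n,q,[(np.array(x["centre"]).round(4).tolist(),round(x["conf"],2)) for x in robot.landmark_of(n,q)[:4]])
b=robot.read_camera("side")
cv2.imwrite("pics/p7.png",np.hstack([cv2.resize(a[40:260,140:360],(400,400)),cv2.resize(b[110:210,230:330],(400,400),interpolation=cv2.INTER_CUBIC)]))
E
```

```text
t 52.75 q [-0.6761  0.1198  1.3037 -0.0089  1.7038 -0.3667] pos [ 0.5026 -0.3418  0.3275] open 0.0465 F [-0.2151  0.9667 -0.7196] M [-0.0079 -0.0086 -0.0237]
[[ 0.3057  0.9521  0.0056]
 [ 0.952  -0.3056 -0.0159]
 [-0.0134  0.0102 -0.9999]] tilt 0.9642283059806772 az -70.53386571068705
wrist big_key [([0.5071, -0.3459, 0.0142], 0.81), ([0.4132, -0.3873, -0.0005], 0.78), ([0.414, -0.2594, -0.0008], 0.61)]
wrist small_key [([0.5368, -0.2568, 0.0087], 0.77)]
side big_key [([0.4089, -0.2554, 0.0013], 0.71)]
side small_key []
top big_key [([0.4079, -0.2635, 0.0002], 0.68)]
top small_key [([0.5308, -0.2597, 0.0085], 0.63)]
```

View pics/p7.png

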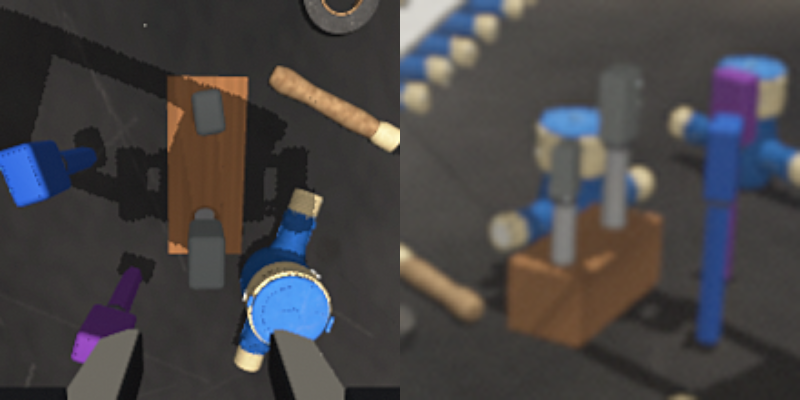

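The crops show the big key upright in its hole, with its handle at (207,262) on the left and (620,105) on the right. The small key, the look-alikes and the other things stand undisturbed, and the gripper is clear. Handing in.

```bash
python3 -c "
from plant import robot
print(robot.close_job())"
```

```text
the job is handed in; nothing more can be done
None
```

Job handed in at 52.9 s: the big key is back upright in its hole with nothing else seen disturbed, but that the screw is at its stop is inferred from torque readings that were not clear-cut; the key seemed to ride over in the hex several times, needing one reinsertion, and pressed up to about 25 N against the 15 N advised.

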